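# Hang a rinsed test tube mouth-down over a beaker

### The arm

A 6-joint arm with a two-finger parallel gripper is mounted at the origin on a cart in front of the work surface, level with it; the furniture and walls round the work are solid. World frame = base frame: x ahead of the robot, y to its left, z up, the work surface at z = 0. Lengths are in mm, angles in rad, forces in N, time in s.
With the tool pointing down it reaches from about 400 to 925 mm from the base axis. Payload 12.5 kg.
Tool frame: the origin (TCP) lies on the centre line of the jaws, within the pads' length; the fingertips stand 19 mm ahead of it and the grasp point (between the pads) is the TCP; y points along the fingers, x is the direction in which the jaws open and shut, and the axes are right-handed (so a half turn about y gives the same grasp; the last joint's range is limited). The gripper opens to 95 mm and grips with 3 to 60 N. Pads are 20 mm wide; open, the fingers measure 119 mm over their backs; the gripper's body (75 mm by 180 mm) begins 59 mm behind the grasp point.
Start: joints at [1.004, 0.491, 1.559, -0, 1.092, -0.106], TCP at [277.902, 559.835, 233.661] pointing down, gripper open.
Joint ranges: [-3.1, 3.1], [-0.84, 2.19], [0.05, 2.79], [-1.13, 4.28], [0.06, 2.93], [-2.69, 2.69]. Speed limits (rad/s): [2.22, 2.22, 2.79, 3.14, 3.14, 3.14].

### API

Orientations are given as [roll, pitch, yaw] about the fixed x, y, z axes, in that order (R = Rz(yaw) Ry(pitch) Rx(roll)).
In Python, from cell import env gives the robot as it stands. The module is installed in compiled form; this text tells all that it offers.
- The arm moves only by the tool move_arm, never from a script. Its argument "rows" is a list of rows, each an object of numbers: "tx", "ty", "tz": the shift along the tool's x, y, z in cm; "rx", "ry", "rz": the turn, a rotation vector about the tool's x, y, z in rad; "grip": the opening in per cent of the stroke, from 0 (shut) to 100 (fully open). In form: [{"tx": .., "ty": .., "tz": .., "rx": .., "ry": .., "rz": .., "grip": ..}, ...]. A call has 1 to 10 rows; each row shifts and turns the commanded pose from where the row before left it, along the tool's axes as they then stand; what a row does not reach is not made up. A row lasts 1/12 s, in which the tool goes at most 41.7 mm and 7.16 degrees, less where a joint would pass 70% of its speed; a pose out of reach is approached as far as the arm can. A call is refused whole if a number of a shift passes 4.17 or a number of a turn 0.125, either way. A call with a gripper value outside its range is refused whole. The fingers move at their own pace and stop on an object; the grip force is fixed at half the most. Time passes only in rows, so rows that do not move let the fingers close. It gives the time, the measured TCP pose, the force and the opening at its end, in the units of the state.
- env.state(): the state, without advancing time (a new reading comes with each control period).
- env.read_camera(name): name is "scene" or "top"; returns (picture, depth): 384x512x3 uint8, blue, green, red; 384x512 float32, mm along the optical axis (not along the pixel's ray), 0 where there is no reading.
- env.calibration(name): a dict with "vertical_fov" (degrees; the focal length in pixels is half the picture's height over the tangent of half this angle, whatever the lens; pixels are square), "cx", "cy" (the principal point, pixels), "dist" ([k1, k2, p1, p2, k3] as OpenCV has them; the pictures are not rectified), "eye" and "rotation" of the camera in the world. Camera axes: x right, y up, looking along -z (the intrinsics and any distortion apply to the point x, -y, -z); pixel columns grow to the right and rows downward; lengths in mm; the calibration is good to about 2 mm. A picture is of the moment at which its call begins. calibration takes no time and is no camera call.
- env.job_done(): hands the job in, once; it reports no verdict.
The state is a dict: "t": time; "joints": joint angles; "qvel": joint speeds; "tau": joint torques, N m; "eef_pos": TCP position; "tcp_rot": TCP orientation; "ft_force": force on the tool from outside, world axes, zero at the start; "moment": the same for the moment, N m; "opening": opening from 0.0 (shut) to 1.0 (fully open).
Only numpy, scipy, OpenCV 4.12 (cv2) and the standard library are available. Lean on these libraries where they do the work, as an engineer would, in place of code of your own. Each camera call takes 0.05 s, during which the arm holds its last target.

### The job

Set the empty beaker upright in the middle of the raised plate of the small lab jack and let go of it. Then draw the test tube out of the slanted draining block, turn it until it points straight mouth-down, and hold it with its open end over the middle of the beaker, a few centimetres above the rim and touching nothing, so that its last drops would fall in. Finish while still holding it there, and leave the other things on the bench where they are.

Things in the scene. Friction and masses are not known exactly. Their poses are not given: they have to be found in the camera images.
- jack_top (a point): Centre of the top face of the small lab jack: a fixed silvery metal square plate 80x80 mm on crossed steel legs, dark base 90x90 mm, black knob on one side. The plate's top is 60 mm above the bench; z is up, x and y lie along the plate's edges.
- beaker: The empty clear glass beaker, about 59x56 mm and 71 mm high with a spout, open at the top, about 45 g. Origin: centre of its underside; z up out of its mouth. It starts upright on the bench; the spout is on its x axis, so it is 56 mm wide along y at the rim (about 52 mm lower down). Its base is about 50 mm wide and the opening about 48 mm.
- beaker_mid (a point): Centre of the beaker, half-way up (35.5 mm above its underside), axes as the beaker's.
- drain_block: Draining block: fixed white block 110 mm wide, leaning on a blue base 105x122 mm with blue end cheeks; about 95 mm high. Origin at bench level near the base's middle; z up. Three bores side by side along y, 34 mm apart, 21.5 mm wide, 45 mm deep, open up and to +x (roughly away from the robot): the way out is (0.574, 0, 0.819). Only the middle one holds a tube; the outer two are not used.
- bore_mouth (a point): Centre of the mouth of the middle bore, 75 mm above the bench, axes as the draining block's.
- tube: The empty clear glass test tube, 19 mm in diameter, 118 mm long, 22 g. Origin: tip of its rounded closed end; its z axis runs along the tube toward the open mouth. It starts in the middle bore with a little play, its axis about 39 degrees from vertical, mouth down at the bore's bottom, with its closed end up and away from the robot, about 73 mm of it sticking out.
- tube_mid (a point): Centre of the tube, half-way along (59 mm from either end), axes as the tube's. It starts 14 mm outside the mouth of the bore.
- tube_mouth (a point): Centre of the tube's open end, axes as the tube's.
- stopper: Bystander: tapered red-brown rubber stopper, 25 mm wide, 24 mm high, standing on the bench; origin centre of its underside.
- bulb: Bystander: red rubber pipette bulb lying on the bench, 47x76 mm, 47 mm high; origin centre of its underside.
- squeeze_bottle: Bystander: clear wash bottle with a red top and spout, 72x83 mm, 148 mm high; origin centre of its underside.

How it is judged:
By the outcome, as a careful person would: the job done as asked, in the order asked, and still so for the second after the job is handed in, while the arm keeps its last pose, push and grip.
It also fails if it takes over 56 s, if anything falls off the work surface, if the arm or the gripper's body presses on something with over 40 N, if the wrist force passes 120 N, or if a joint passes its speed limit or range.

## Working session

There is one attempt and no reset: what is moved stays moved. The work goes in short steps, Python scripts to look and compute and a tool call to move; the robot and the scene stay as the last step left them, time stands still between calls to the robot, and variables do not carry over. Pictures are saved under pics/ and viewed, and the job is handed in when it is done.

Besides the shell and the picture viewer there is one more tool, called as name(argument=value, ...) on one line, values as JSON. move_arm: Moves the arm, as the interface text tells. Its arguments: {"type":"object","properties":{"rows":{"type":"array"}},"required":["rows"]}

```bash
mkdir -p pics; ls; python3 - <<'E'
from cell import env
import cv2,numpy as np
print(env.state())
for n in("scene","top"):
    p,d=env.read_camera(n); cv2.imwrite(f"pics/{n}0.png",p); np.savez(f"{n}0.npz",p=p,d=d); print(n,env.calibration(n))
E
```

```text
pics
{'t': 0.0, 'joints': array([ 1.00439029e+00,  4.91527462e-01,  1.55943808e+00, -3.88757217e-05,
        1.09167682e+00, -1.05633761e-01]), 'qvel': array([ 0.00176263, -0.00102834, -0.0006738 ,  0.00072074, -0.00173201,
       -0.00064582]), 'tau': array([-3.39890736e-03, -6.12636065e+01, -2.58174419e+01,  6.91151619e-02,
        4.82896809e-02, -1.18875128e-04]), 'eef_pos': array([277.79103799, 559.63378919, 233.08558938]), 'tcp_rot': array([-1.57071994e+00,  1.04749370e-03,  1.11004203e+00]), 'ft_force': array([-0.0779387 , -0.34918849,  0.3780759 ]), 'moment': array([0.01834903, 0.0275189 , 0.00792276]), 'opening': 1.000522766057062}
scene {'vertical_fov': 52.98151038934537, 'cx': 253.00411453807513, 'cy': 192.42083131752696, 'dist': array([-0.12255255,  0.        ,  0.        ,  0.        ,  0.        ]), 'eye': array([ 199.61489553, -715.90558866,  453.27075412]), 'rotation': array([ 1.16862551, -0.01506581, -0.47062784])}
top {'vertical_fov': 44.25908692666573, 'cx': 252.8214766172181, 'cy': 192.9092601539001, 'dist': array([-0.10038474,  0.        ,  0.        ,  0.        ,  0.        ]), 'eye': array([ 309.44513765,  -18.49330079, 1357.46390305]), 'rotation': array([ 0.18715538,  0.02687418, -1.58437827])}
```

View pics/scene0.png

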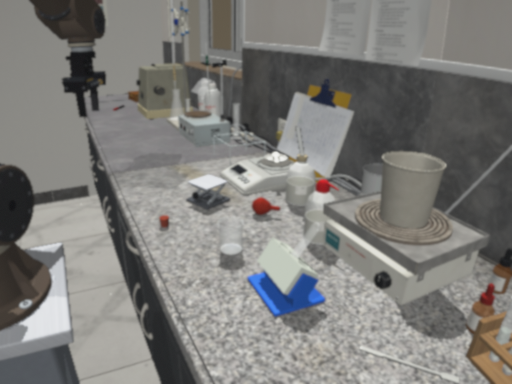

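View pics/top0.png

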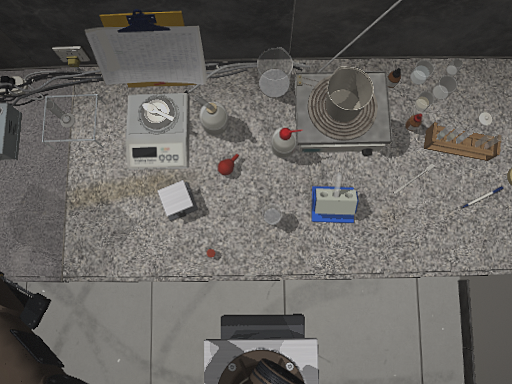

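The scene view shows the jack at about (208,190), beaker (231,243), block (287,280), and tube rising toward (310,235). In the top view they are at jack (176,198), beaker (273,215), and block (335,203), with the tube end near (337,178).

```bash
cat > h.py <<'E'
import numpy as np,cv2
from scipy.spatial.transform import Rotation as Ro
from cell import env
def cal(n):
    c=env.calibration(n); f=192/np.tan(np.radians(c['vertical_fov']/2))
    K=np.array([[f,0,c['cx']],[0,f,c['cy']],[0,0,1.]])
    return K,np.array(c['dist']),np.array(c['eye']),Ro.from_euler('xyz',c['rotation']).as_matrix()
def rays(n,px):
    K,d,e,R=cal(n)
    u=cv2.undistortPoints(np.array(px,float).reshape(-1,1,2),K,d).reshape(-1,2)
    v=np.c_[u[:,0],-u[:,1],-np.ones(len(u))]
    return e,v@R.T
def atz(n,px,z):
    e,v=rays(n,px); z=np.broadcast_to(z,len(v)); return e+v*((z-e[2])/v[:,2])[:,None]
def proj(n,P):
    K,d,e,R=cal(n)
    p=(np.atleast_2d(P)-e)@R; p=p*[1,-1,-1]
    return cv2.projectPoints(p,np.zeros(3),np.zeros(3),K,d)[0].reshape(-1,2)
def cloud(n,D):
    vv,uu=np.mgrid[0:384,0:512]
    e,v=rays(n,np.c_[uu.ravel(),vv.ravel()])
    return (e+v*D.ravel()[:,None]).reshape(384,512,3)
def crop(p,x0,y0,x1,y1,s,fn):
    cv2.imwrite(fn,cv2.resize(p[y0:y1,x0:x1],None,fx=s,fy=s,interpolation=cv2.INTER_CUBIC))
E
python3 - <<'E'
from h import *
t=np.load('top0.npz');s=np.load('scene0.npz')
crop(t['p'],150,160,250,270,5,'pics/t_a.png')
crop(t['p'],250,150,370,240,6,'pics/t_b.png')
crop(s['p'],140,160,340,320,4,'pics/s_a.png')
for n,d in(('top',t['d']),('scene',s['d'])):
    C=cloud(n,d)
    print(n)
    for px in ([(176,195),(273,207),(273,215),(335,203),(337,180),(210,254),(228,167),(250,250)] if n=='top' else [(208,184),(231,250),(231,240),(285,265),(306,240),(300,225),(165,221),(262,206)]):
        print(px,d[px[1],px[0]],C[px[1],px[0]].round(1))
E
```

```text
top
(176, 195) 1328.1643 [554.2 229.9  57.7]
(273, 207) 1356.3588 [521.7 -43.3  16.2]
(273, 215) 1364.1965 [500.2 -43.1   4.1]
(335, 203) 1293.4822 [ 520.2 -212.8   75.8]
(337, 180) 1257.7894 [ 574.7 -214.   122.5]
(210, 254) 1325.9187 [389.3 136.8  26.4]
(228, 167) 1352.401 [635.5  83.5  44.9]
(250, 250) 1349.1161 [400.5  24.8   2.2]
scene
(208, 184) 1051.6426 [538.1 207.8  61. ]
(231, 250) 823.6844 [485.2 -65.   16.6]
(231, 240) 814.5141 [485.6 -64.7  41. ]
(285, 265) 675.44086 [ 514.1 -234.7   72.1]
(306, 240) 691.16144 [ 562.6 -224.6  105.3]
(300, 225) 967.85376 [ 7.005e+02 -7.500e+00  7.000e-01]
(165, 221) 937.4557 [391.9 123.4  18.7]
(262, 206) 991.6973 [633.5  71.9  33.3]
```

View pics/t_a.png

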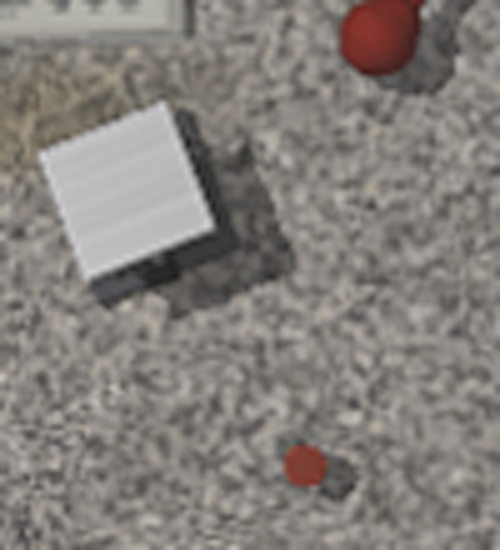

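View pics/t_b.png

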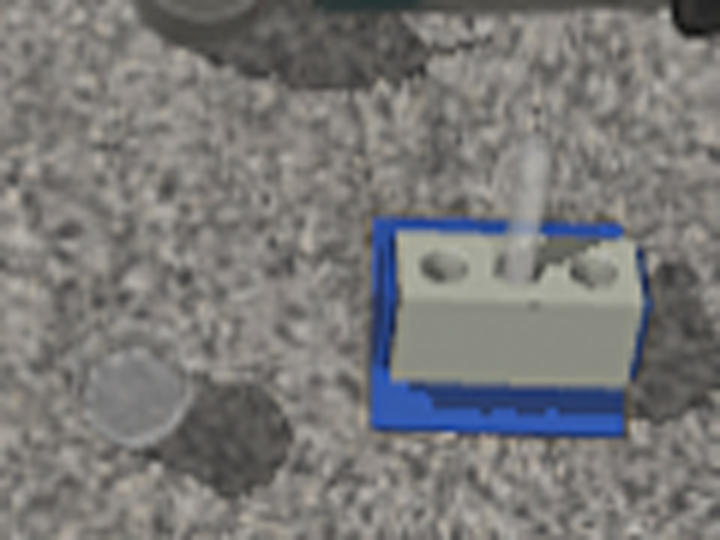

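View pics/s_a.png

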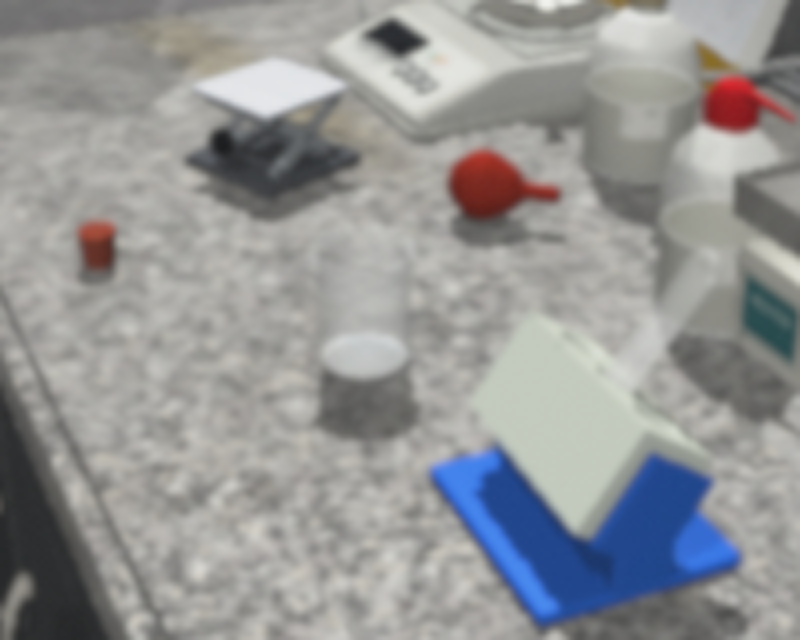

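```bash
python3 - <<'E'
from h import *
def T(x0,y0,s,L): return [((x0+(u+.5)/s-.5),(y0+(v+.5)/s-.5)) for u,v in L]
def show(a,b): print(a,b.round(1).tolist())
J=atz('top',T(150,160,5,[(163,100),(215,230),(90,280),(38,155)]),60); show('jack',J); show('jc',J.mean(0)); 
e=J[0]-J[3]; print('edges',[np.linalg.norm(J[i]-J[i-1]).round(1) for i in range(4)],[np.degrees(np.arctan2(*(J[i]-J[i-1])[[1,0]])).round(1) for i in range(4)])
Js=atz('scene',T(140,160,4,[(270,57),(347,92),(268,118),(193,86)]),60); show('jack scene',Js); show('jc',Js.mean(0))
B=atz('top',T(250,150,6,[(137,396)]),3); show('beaker',B); show('bk scene',atz('scene',T(140,160,4,[(365,357)]),3))
show('base blue',atz('top',T(250,150,6,[(373,218),(622,227),(627,437),(370,428)]),4))
show('base blue scene',atz('scene',T(140,160,4,[(740,555),(543,625),(431,470)]),4))
show('bores',atz('top',T(250,150,6,[(444,266),(593,270),(518,268)]),75))
# tube tip
show('tubetip rays', atz('top',T(250,150,6,[(537,140)]),130))
show('stopper',atz('top',T(150,160,5,[(305,466)]),24)); show('bulb',atz('top',T(150,160,5,[(380,35)]),24))
show('bottle',atz('top',[(284,141)],100))
E
```

```text
jack [[597.8, 212.5, 60.0], [522.7, 182.1, 60.0], [495.6, 252.3, 60.0], [567.4, 283.4, 60.0]]
jc [545.9, 232.6, 60.0]
edges [np.float64(77.1), np.float64(81.0), np.float64(75.2), np.float64(78.3)] [np.float64(-66.8), np.float64(-157.9), np.float64(111.1), np.float64(23.5)]
jack scene [[565.1, 286.2, 60.0], [588.7, 198.4, 60.0], [522.6, 177.4, 60.0], [495.7, 254.1, 60.0]]
jc [543.0, 229.0, 60.0]
beaker [[498.7, -41.4, 3.0]]
bk scene [[495.7, -40.3, 3.0]]
base blue [[583.9, -158.1, 4.0], [577.2, -279.3, 4.0], [474.3, -276.3, 4.0], [481.0, -152.9, 4.0]]
base blue scene [[578.8, -275.1, 4.0], [474.2, -275.7, 4.0], [481.1, -153.0, 4.0]]
bores [[546.4, -182.6, 75.0], [543.2, -251.1, 75.0], [544.8, -216.6, 75.0]]
tubetip rays [[592.3, -219.3, 130.0]]
stopper [[392.8, 135.4, 24.0]]
bulb [[642.0, 92.2, 24.0]]
bottle [[692.8, -76.3, 100.0]]
```

```bash
python3 - <<'E'
from h import *
t=np.load('top0.npz');s=np.load('scene0.npz')
a=t['p'][195:235,250:300]; b=s['p'][205:280,205:260]
f=lambda a,k:cv2.resize(cv2.normalize(a,None,0,255,cv2.NORM_MINMAX),(400,int(400*a.shape[0]/a.shape[1])),interpolation=cv2.INTER_CUBIC)
A,B=f(a,8),f(b,8); H=max(len(A),len(B)); pad=lambda i:cv2.copyMakeBorder(i,0,H-len(i),0,0,0)
cv2.imwrite('pics/bk.png',np.hstack([pad(A),pad(B)]))
# expected circles
C=cloud('top',t['d'])
m=(C[...,0]>600)&(C[...,0]<760)&(C[...,1]<-60)&(C[...,1]>-330)&(C[...,2]>60)&(C[...,2]<400)
print('hotplate',C[m][:,0].min(),C[m][:,1].max(),np.percentile(C[m][:,2],[5,50,95,100]))
Cb=C[195:235,250:300]; print(np.round(t['d'][200:232:2,262:286:2]).astype(int))
E
```

```text
hotplate 667.8341961987842 -60.200895106737974 [ 71.62049912 105.6350597  196.28257784 236.60488642]
[[1374 1379 1375 1377 1379 1378 1376 1372 1379 1376 1378 1372]
 [1377 1373 1375 1375 1383 1373 1378 1376 1375 1373 1369 1379]
 [1370 1372 1373 1305 1305 1306 1305 1301 1372 1377 1372 1369]
 [1369 1371 1305 1324 1335 1340 1336 1318 1305 1371 1376 1373]
 [1375 1311 1338 1361 1363 1369 1367 1346 1325 1299 1373 1372]
 [1294 1325 1362 1369 1362 1365 1367 1369 1351 1303 1366 1369]
 [1297 1367 1366 1368 1367 1371 1367 1363 1366 1326 1371 1370]
 [1297 1364 1363 1370 1368 1367 1367 1365 1360 1342 1365 1364]
 [1367 1366 1361 1372 1369 1367 1366 1363 1365 1298 1372 1363]
 [1365 1294 1367 1361 1361 1367 1363 1361 1364 1292 1367 1366]
 [1363 1349 1292 1359 1360 1365 1363 1362 1295 1367 1361 1364]
 [1361 1358 1348 1294 1295 1299 1293 1318 1366 1361 1363 1364]
 [1366 1364 1364 1364 1344 1347 1356 1364 1361 1369 1362 1360]
 [1360 1364 1365 1361 1363 1356 1362 1364 1365 1366 1362 1359]
 [1364 1361 1363 1362 1355 1357 1359 1363 1360 1358 1362 1357]
 [1364 1360 1355 1361 1363 1358 1355 1362 1358 1360 1363    0]]
```

View pics/bk.png

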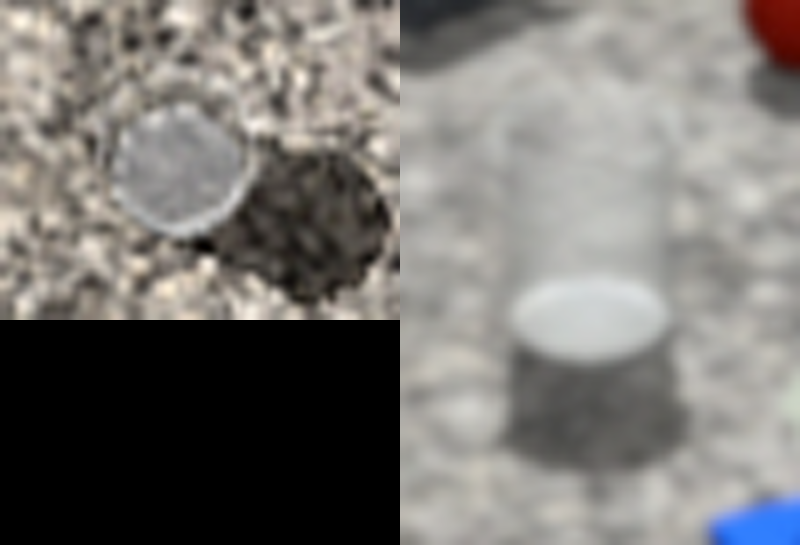

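The depth does see glass: the rim shows as a ring near depth 1300. I'll use the clouds for the rim, spout and tube.

```bash
python3 - <<'E'
from h import *
from scipy.optimize import least_squares
for n in('top','scene'):
    D=np.load(n+'0.npz')['d']; C=cloud(n,D)
    g=C.reshape(-1,3); r=np.hypot(g[:,0]-497,g[:,1]+41)
    k=g[(r<42)&(g[:,2]>55)&(g[:,2]<85)]
    s=least_squares(lambda p:np.hypot(k[:,0]-p[0],k[:,1]-p[1])-p[2],[497,-41,28],loss='soft_l1')
    print(n,len(k),s.x, np.median(k[:,2]))
    rr=np.hypot(k[:,0]-s.x[0],k[:,1]-s.x[1]);a=np.degrees(np.arctan2(k[:,1]-s.x[1],k[:,0]-s.x[0]))
    o=np.argsort(a); print([(int(a[i]),round(rr[i],1),int(k[i,2])) for i in o])
    # tube
    d=np.array([.574*.9987,-.029,.819]); m0=np.array([544.8,-216.7,75])
    q=g-m0; al=q@d; pr=np.linalg.norm(q-np.outer(al,d),axis=1)
    k=g[(al>8)&(al<85)&(pr<22)&(g[:,2]>80)]
    c=k.mean(0); _,S,V=np.linalg.svd(k-c); v=V[0]*np.sign(V[0][2])
    print('tube',len(k),c.round(1),v.round(3),'tilt',np.degrees(np.arccos(v[2])), 'al',((k-c)@v).min(),((k-c)@v).max(),S)
    J=g[(np.hypot(g[:,0]-545,g[:,1]-231)<60)&(abs(g[:,2]-60)<10)]; print('jack',J.mean(0),len(J))
E
```

```text
top 100 [496.99709239 -38.44930069  25.98942408] 68.60405833245
[(-179, np.float64(28.2), 70), (-179, np.float64(24.8), 65), (-174, np.float64(28.5), 71), (-173, np.float64(25.5), 69), (-167, np.float64(26.2), 70), (-161, np.float64(27.1), 72), (-158, np.float64(23.9), 65), (-153, np.float64(25.1), 66), (-148, np.float64(26.6), 68), (-144, np.float64(24.2), 66), (-140, np.float64(26.2), 69), (-135, np.float64(24.2), 68), (-131, np.float64(26.3), 70), (-124, np.float64(24.2), 64), (-124, np.float64(27.0), 73), (-118, np.float64(25.6), 72), (-111, np.float64(24.3), 68), (-110, np.float64(27.0), 70), (-105, np.float64(26.2), 74), (-97, np.float64(25.8), 67), (-91, np.float64(25.6), 67), (-86, np.float64(25.5), 72), (-78, np.float64(26.4), 65), (-73, np.float64(26.9), 68), (-71, np.float64(24.4), 67), (-69, np.float64(27.4), 73), (-65, np.float64(25.3), 69), (-61, np.float64(26.3), 72), (-56, np.float64(24.6), 66), (-55, np.float64(28.4), 67), (-51, np.float64(26.4), 65), (-47, np.float64(24.0), 68), (-47, np.float64(27.9), 69), (-42, np.float64(26.2), 66), (-39, np.float64(27.8), 70), (
[... 11129 characters left out ...]
(134, np.float64(25.2), 68), (138, np.float64(24.7), 64), (139, np.float64(24.5), 62), (142, np.float64(24.0), 68), (143, np.float64(24.1), 60), (144, np.float64(26.0), 70), (150, np.float64(25.5), 69), (153, np.float64(25.4), 68), (153, np.float64(27.5), 70), (163, np.float64(25.5), 67), (163, np.float64(27.6), 70), (171, np.float64(26.2), 62), (172, np.float64(26.2), 65), (172, np.float64(26.5), 55), (172, np.float64(26.5), 58), (173, np.float64(26.5), 60), (175, np.float64(28.8), 71)]
tube 335 [ 566.  -223.6  108.8] [ 0.636 -0.027  0.772] tilt 39.50236414410936 al -31.8177393560184 32.56869684942028 [335.61571345  88.85487177  42.5060887 ]
jack [543.4367326  224.10012592  60.04197916] 365
```

move_arm(rows=[{"ry": 0.125},{"ry": 0.125},{"ry": 0.125},{"ry": 0.125},{"ry": 0.125},{"ry": 0.125},{"ry": 0.125},{"ry": 0.125},{"ry": 0.125},{"ry": 0.125}])

```text
validation failed for argument at $.ro...
```

```bash
cat >> h.py <<'E'
def pose():
    s=env.state(); return np.array(s['eef_pos']),Ro.from_euler('xyz',s['tcp_rot']),s
def to(*targets):
    p,R,s=pose(); print('t',round(s['t'],2),'p',p.round(1),'rpy',np.round(s['tcp_rot'],3),'j',np.round(s['joints'],2),'F',np.round(s['ft_force'],1),'op',round(s['opening'],3))
    for q in targets:
        q=np.array(q,float); d=R.inv().apply(q-p)/10; print('shift cm',d.round(2),'len',np.linalg.norm(d).round(2)); p=q
E
python3 -c "
from h import *
to((496.7,-40.2,150),(496.7,-40.2,45),(496.7,-40.2,170),(545,231.5,170),(545,231.5,106))"
```

```text
t 0.1 p [277.8 559.7 233.1] rpy [-1.571e+00  1.000e-03  1.110e+00] j [ 1.    0.49  1.56 -0.    1.09 -0.11] F [-0.5 -0.1  0.5] op 0.994
shift cm [-43.99   8.35 -46.28] len 64.4
shift cm [ 1.00e-02  1.05e+01 -0.00e+00] len 10.5
shift cm [-1.00e-02 -1.25e+01  0.00e+00] len 12.5
shift cm [ 2.648e+01 -2.000e-02  7.760e+00] len 27.6
shift cm [ 0.01  6.4  -0.  ] len 6.4
```

Rows need all keys.

move_arm(rows=[{"tx": 0,"ty": 0,"tz": 0,"rx": 0,"ry": 0.12,"rz": 0,"grip": 100},{"tx": 0,"ty": 0,"tz": 0,"rx": 0,"ry": 0.12,"rz": 0,"grip": 100},{"tx": 0,"ty": 0,"tz": 0,"rx": 0,"ry": 0.12,"rz": 0,"grip": 100},{"tx": 0,"ty": 0,"tz": 0,"rx": 0,"ry": 0.12,"rz": 0,"grip": 100},{"tx": 0,"ty": 0,"tz": 0,"rx": 0,"ry": 0.12,"rz": 0,"grip": 100},{"tx": 0,"ty": 0,"tz": 0,"rx": 0,"ry": 0.12,"rz": 0,"grip": 100},{"tx": 0,"ty": 0,"tz": 0,"rx": 0,"ry": 0.12,"rz": 0,"grip": 100},{"tx": 0,"ty": 0,"tz": 0,"rx": 0,"ry": 0.12,"rz": 0,"grip": 100},{"tx": 0,"ty": 0,"tz": 0,"rx": 0,"ry": 0.12,"rz": 0,"grip": 100},{"tx": 0,"ty": 0,"tz": 0,"rx": 0,"ry": 0.12,"rz": 0,"grip": 100}])

```text
t: 0.93
eef_pos: [277.8, 559.7, 233.3]
tcp_rot: [-1.571, 0.0, -0.096]
ft_force: [-0.9, -0.2, 0.1]
opening: 1.0
```

```bash
python3 -c "
from h import *
to((496.7,-40.2,150),(496.7,-40.2,45),(496.7,-40.2,170),(545,231.5,170),(545,231.5,106))"
```

```text
t 0.93 p [277.8 559.7 233.3] rpy [-1.571  0.    -0.096] j [1.   0.49 1.56 0.   1.09 1.1 ] F [-0.9 -0.2  0.1] op 1.0
shift cm [ 27.53   8.35 -57.62] len 64.4
shift cm [0.00e+00 1.05e+01 1.00e-02] len 10.5
shift cm [-0.00e+00 -1.25e+01 -1.00e-02] len 12.5
shift cm [ 2.210e+00 -2.000e-02  2.751e+01] len 27.6
shift cm [0.  6.4 0. ] len 6.4
```

move_arm(rows=[{"tx": 1.37,"ty": 0.4,"tz": -2.88,"rx": 0,"ry": 0,"rz": 0,"grip": 100},{"tx": 1.37,"ty": 0.4,"tz": -2.88,"rx": 0,"ry": 0,"rz": 0,"grip": 100},{"tx": 1.37,"ty": 0.4,"tz": -2.88,"rx": 0,"ry": 0,"rz": 0,"grip": 100},{"tx": 1.37,"ty": 0.4,"tz": -2.88,"rx": 0,"ry": 0,"rz": 0,"grip": 100},{"tx": 1.37,"ty": 0.4,"tz": -2.88,"rx": 0,"ry": 0,"rz": 0,"grip": 100},{"tx": 1.37,"ty": 0.4,"tz": -2.88,"rx": 0,"ry": 0,"rz": 0,"grip": 100},{"tx": 1.37,"ty": 0.4,"tz": -2.88,"rx": 0,"ry": 0,"rz": 0,"grip": 100},{"tx": 1.37,"ty": 0.4,"tz": -2.88,"rx": 0,"ry": 0,"rz": 0,"grip": 100},{"tx": 1.37,"ty": 0.4,"tz": -2.88,"rx": 0,"ry": 0,"rz": 0,"grip": 100},{"tx": 1.37,"ty": 0.4,"tz": -2.88,"rx": 0,"ry": 0,"rz": 0,"grip": 100}])

```text
t: 1.77
eef_pos: [388.6, 259.2, 193.4]
tcp_rot: [-1.571, 0.0, -0.09]
ft_force: [0.7, 0.1, -0.3]
opening: 0.997
```

move_arm(rows=[{"tx": 1.37,"ty": 0.4,"tz": -2.88,"rx": 0,"ry": 0,"rz": 0,"grip": 100},{"tx": 1.37,"ty": 0.4,"tz": -2.88,"rx": 0,"ry": 0,"rz": 0,"grip": 100},{"tx": 1.37,"ty": 0.4,"tz": -2.88,"rx": 0,"ry": 0,"rz": 0,"grip": 100},{"tx": 1.37,"ty": 0.4,"tz": -2.88,"rx": 0,"ry": 0,"rz": 0,"grip": 100},{"tx": 1.37,"ty": 0.4,"tz": -2.88,"rx": 0,"ry": 0,"rz": 0,"grip": 100},{"tx": 1.37,"ty": 0.4,"tz": -2.88,"rx": 0,"ry": 0,"rz": 0,"grip": 100},{"tx": 1.37,"ty": 0.4,"tz": -2.88,"rx": 0,"ry": 0,"rz": 0,"grip": 100},{"tx": 1.37,"ty": 0.4,"tz": -2.88,"rx": 0,"ry": 0,"rz": 0,"grip": 100},{"tx": 1.37,"ty": 0.4,"tz": -2.88,"rx": 0,"ry": 0,"rz": 0,"grip": 100},{"tx": 1.37,"ty": 0.4,"tz": -2.88,"rx": 0,"ry": 0,"rz": 0,"grip": 100}])

```text
t: 2.6
eef_pos: [499.2, -40.1, 153.3]
tcp_rot: [-1.571, 0.0, -0.09]
ft_force: [-0.4, 0.4, 0.1]
opening: 1.001
```

```bash
python3 -c "
from h import *
to((496.7,-40.2,150),(496.7,-40.2,45))
for n in('top','scene'):
    p,d=env.read_camera(n); cv2.imwrite(f'pics/{n}1.png',p)
    (crop(p,200,150,350,262,5,'pics/top1c.png') if n=='top' else crop(p,160,100,310,260,4,'pics/scene1c.png'))"
```

```text
t 2.6 p [499.2 -40.1 153.3] rpy [-1.571  0.    -0.09 ] j [-0.21  0.42  1.95  0.    0.77 -0.12] F [-0.4  0.4  0.1] op 1.001
shift cm [-0.25  0.33 -0.03] len 0.41
shift cm [ 0.  10.5 -0. ] len 10.5
```

View pics/scene1c.png

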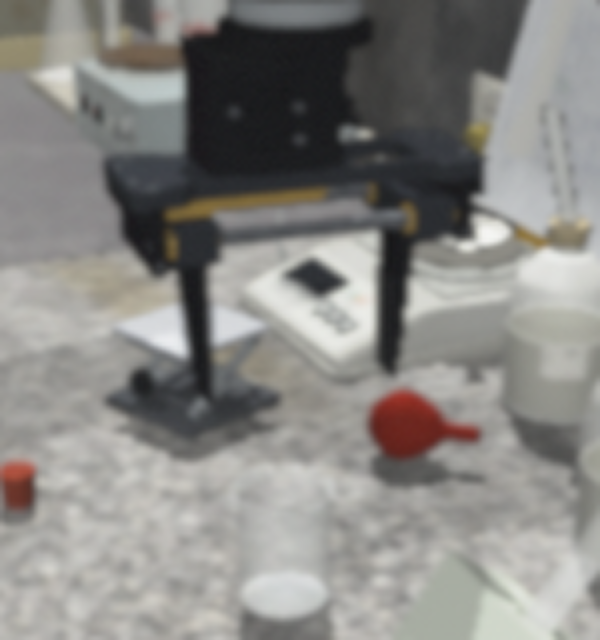

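The open fingers straddle the beaker, with finger tips at crop (200,395) and (390,365) and the beaker below at (285,540). Descending.

move_arm(rows=[{"tx": -0.25,"ty": 2.2,"tz": 0,"rx": 0,"ry": 0,"rz": 0,"grip": 100},{"tx": 0,"ty": 2.2,"tz": 0,"rx": 0,"ry": 0,"rz": 0,"grip": 100},{"tx": 0,"ty": 2.2,"tz": 0,"rx": 0,"ry": 0,"rz": 0,"grip": 100},{"tx": 0,"ty": 2.2,"tz": 0,"rx": 0,"ry": 0,"rz": 0,"grip": 100},{"tx": 0,"ty": 2,"tz": 0,"rx": 0,"ry": 0,"rz": 0,"grip": 100},{"tx": 0,"ty": 0,"tz": 0,"rx": 0,"ry": 0,"rz": 0,"grip": 100},{"tx": 0,"ty": 0,"tz": 0,"rx": 0,"ry": 0,"rz": 0,"grip": 80},{"tx": 0,"ty": 0,"tz": 0,"rx": 0,"ry": 0,"rz": 0,"grip": 70},{"tx": 0,"ty": 0,"tz": 0,"rx": 0,"ry": 0,"rz": 0,"grip": 65},{"tx": 0,"ty": 0,"tz": 0,"rx": 0,"ry": 0,"rz": 0,"grip": 62}])

```text
t: 3.53
eef_pos: [497.0, -38.2, 46.7]
tcp_rot: [-1.571, -0.002, -0.09]
ft_force: [-0.6, 0.6, -0.1]
opening: 0.776
```

move_arm(rows=[{"tx": 0,"ty": 0,"tz": 0,"rx": 0,"ry": 0,"rz": 0,"grip": 56},{"tx": 0,"ty": 0,"tz": 0,"rx": 0,"ry": 0,"rz": 0,"grip": 54},{"tx": 0,"ty": 0,"tz": 0,"rx": 0,"ry": 0,"rz": 0,"grip": 50},{"tx": 0,"ty": 0,"tz": 0,"rx": 0,"ry": 0,"rz": 0,"grip": 40},{"tx": 0,"ty": 0,"tz": 0,"rx": 0,"ry": 0,"rz": 0,"grip": 30},{"tx": 0,"ty": 0,"tz": 0,"rx": 0,"ry": 0,"rz": 0,"grip": 30}])

```text
t: 4.03
eef_pos: [496.8, -38.3, 45.9]
tcp_rot: [-1.571, -0.001, -0.09]
ft_force: [-0.5, 0.3, 6.0]
opening: 0.578
```

```bash
python3 -c "
from h import *
to((496.7,-40.2,150))
for n in('top','scene'):
    p,d=env.read_camera(n); np.savez(n+'2.npz',p=p,d=d)
    (crop(p,200,150,350,262,5,'pics/top2c.png') if n=='top' else crop(p,160,120,310,270,4,'pics/scene2c.png'))"
```

```text
t 4.03 p [496.8 -38.3  45.9] rpy [-1.571e+00 -1.000e-03 -9.000e-02] j [-0.21  0.6   2.03  0.    0.5  -0.12] F [-0.5  0.3  6. ] op 0.578
shift cm [ 1.000e-02 -1.041e+01 -1.900e-01] len 10.41
```

View pics/scene2c.png

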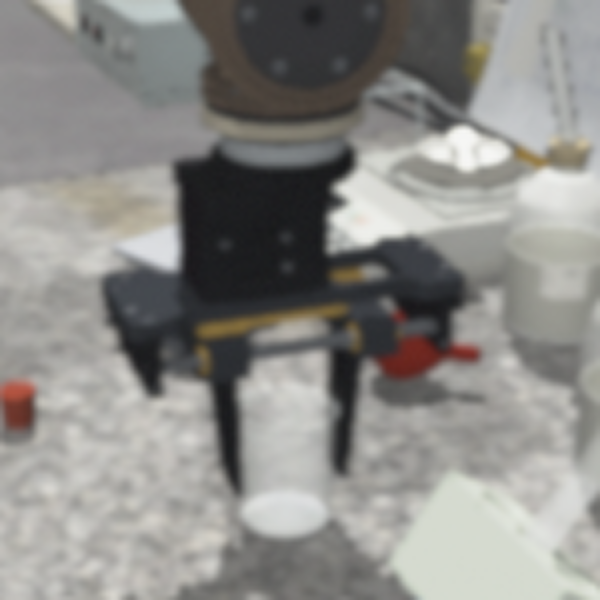

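The jaws are on the beaker at opening about 55 mm, with pads at crop (240,480) and (340,465) and the base at (285,515). Lifting a little to check.

move_arm(rows=[{"tx": 0,"ty": 0,"tz": 0,"rx": 0,"ry": 0,"rz": 0,"grip": 30},{"tx": 0,"ty": 0,"tz": 0,"rx": 0,"ry": 0,"rz": 0,"grip": 30},{"tx": 0,"ty": -0.5,"tz": 0,"rx": 0,"ry": 0,"rz": 0,"grip": 30},{"tx": 0,"ty": -1.5,"tz": 0,"rx": 0,"ry": 0,"rz": 0,"grip": 30},{"tx": 0,"ty": -2,"tz": 0,"rx": 0,"ry": 0,"rz": 0,"grip": 30},{"tx": 0,"ty": 0,"tz": 0,"rx": 0,"ry": 0,"rz": 0,"grip": 30}])

```text
t: 4.63
eef_pos: [497.4, -38.3, 88.1]
tcp_rot: [-1.571, -0.003, -0.09]
ft_force: [0.7, -0.3, 0.3]
opening: 0.582
```

```bash
python3 -c "
from h import *
to((496.7,-40.2,150))
for n in('top','scene'):
    p,d=env.read_camera(n); np.savez(n+'3.npz',p=p,d=d)
    (crop(p,200,150,350,262,5,'pics/top3c.png') if n=='top' else crop(p,160,120,310,270,4,'pics/scene3c.png'))"
```

```text
t 4.63 p [497.4 -38.3  88.1] rpy [-1.571 -0.003 -0.09 ] j [-0.21  0.53  2.01  0.    0.6  -0.12] F [ 0.7 -0.3  0.3] op 0.582
shift cm [-0.03 -6.19 -0.19] len 6.19
```

View pics/scene3c.png

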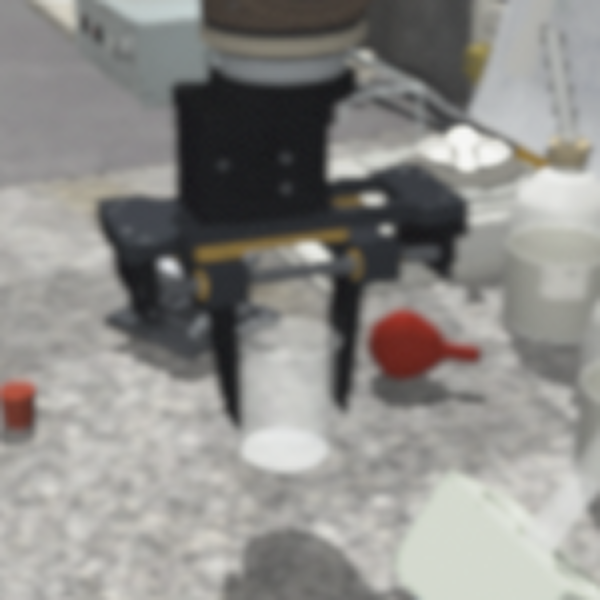

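Beaker is held upright and off the bench (base at crop (284,450)). Checking its offset from the TCP.

```bash
python3 -c "
from h import *
T=lambda u,v,x0,y0,s:(x0+(u+.5)/s-.5,y0+(v+.5)/s-.5)
print(atz('scene',[T(284,450,160,120,4)],45))
print('before',atz('scene',[T(285,514,160,120,4)],3))
to((497.4,-38.3,165),(545,231.5,165))"
```

```text
[[495.91917264 -39.51973675  45.        ]]
before [[497.03516784 -37.42176211   3.        ]]
t 4.73 p [496.6 -38.2  86. ] rpy [-1.571e+00 -1.000e-03 -9.000e-02] j [-0.21  0.53  2.01  0.    0.6  -0.12] F [ 0.1 -0.7 -0.8] op 0.58
shift cm [ 0.09 -7.9   0.  ] len 7.9
shift cm [ 2.32  0.   27.3 ] len 27.4
```

move_arm(rows=[{"tx": 0,"ty": -2,"tz": 0,"rx": 0,"ry": 0,"rz": 0,"grip": 30},{"tx": 0,"ty": -3,"tz": 0.5,"rx": 0,"ry": 0,"rz": 0,"grip": 30},{"tx": 0.25,"ty": -2.6,"tz": 2,"rx": 0,"ry": 0,"rz": 0,"grip": 30},{"tx": 0.3,"ty": 0,"tz": 3.2,"rx": 0,"ry": 0,"rz": 0,"grip": 30},{"tx": 0.3,"ty": 0,"tz": 3.2,"rx": 0,"ry": 0,"rz": 0,"grip": 30},{"tx": 0.3,"ty": 0,"tz": 3.2,"rx": 0,"ry": 0,"rz": 0,"grip": 30},{"tx": 0.3,"ty": 0,"tz": 3.2,"rx": 0,"ry": 0,"rz": 0,"grip": 30},{"tx": 0.3,"ty": 0,"tz": 3.2,"rx": 0,"ry": 0,"rz": 0,"grip": 30},{"tx": 0.3,"ty": 0,"tz": 3.2,"rx": 0,"ry": 0,"rz": 0,"grip": 30},{"tx": 0.3,"ty": 0,"tz": 2.7,"rx": 0,"ry": 0,"rz": 0,"grip": 30}])

```text
t: 5.57
eef_pos: [541.5, 204.7, 160.4]
tcp_rot: [-1.571, 0.002, -0.089]
ft_force: [0.6, -0.1, -0.4]
opening: 0.582
```

move_arm(rows=[{"tx": 0,"ty": 0,"tz": 2,"rx": 0,"ry": 0,"rz": 0,"grip": 30},{"tx": 0,"ty": 0,"tz": 1,"rx": 0,"ry": 0,"rz": 0,"grip": 30},{"tx": 0,"ty": 0,"tz": 0,"rx": 0,"ry": 0,"rz": 0,"grip": 30},{"tx": 0,"ty": 0,"tz": 0,"rx": 0,"ry": 0,"rz": 0,"grip": 30}])

```text
t: 5.9
eef_pos: [544.1, 232.1, 160.8]
tcp_rot: [-1.571, 0.001, -0.089]
ft_force: [0.3, -0.4, -0.6]
opening: 0.58
```

```bash
python3 -c "
from h import *
to((545,233,165),(545,233,107))
for n in('top','scene'):
    p,d=env.read_camera(n); np.savez(n+'4.npz',p=p,d=d)
    (crop(p,130,140,250,240,6,'pics/top4c.png') if n=='top' else crop(p,150,100,290,230,5,'pics/scene4c.png'))"
```

```text
t 5.9 p [544.1 232.1 160.8] rpy [-1.571e+00  1.000e-03 -8.900e-02] j [ 0.29  0.53  1.72 -0.    0.9   0.38] F [ 0.3 -0.4 -0.6] op 0.58
shift cm [ 0.08 -0.42  0.09] len 0.43
shift cm [0.01 5.8  0.  ] len 5.8
```

View pics/scene4c.png

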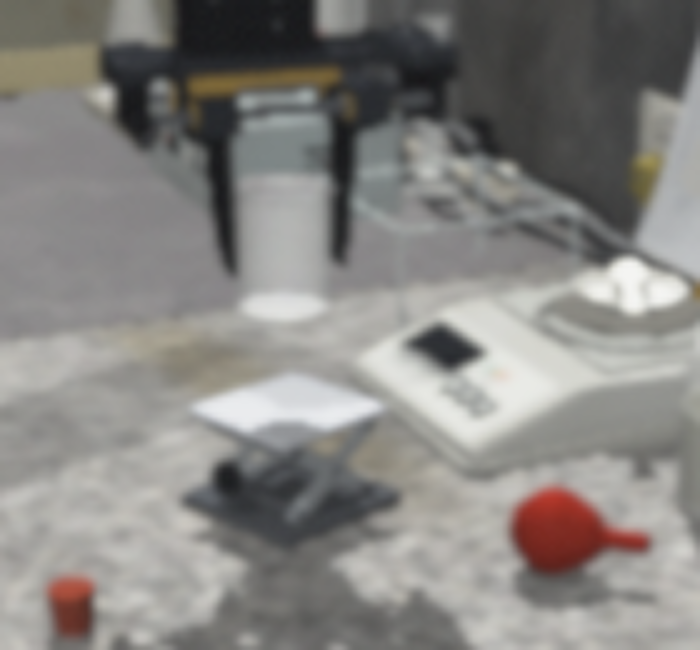

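View pics/top4c.png

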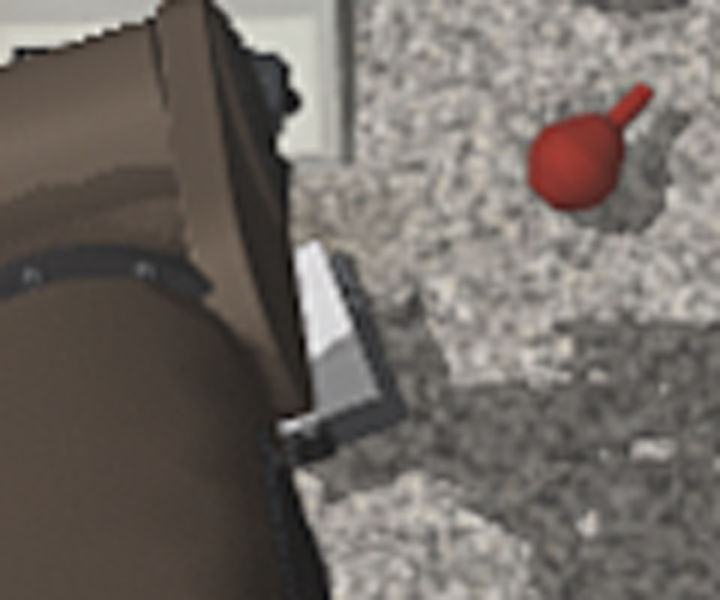

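Beaker hangs above the jack: base at scene crop (283,307), plate corners near (290,374), (385,408), (288,449) and (190,410).

```bash
python3 -c "
from h import *
T=lambda u,v:(150+(u+.5)/5-.5,100+(v+.5)/5-.5)
print(atz('scene',[T(283,307)],118))
J=atz('scene',[T(290,374),T(385,408),T(288,449),T(190,410)],60);print(J.round(1),J.mean(0))
from scipy.optimize import least_squares
# fit square 80 using both views
top=[(150+(u+.5)/5-.5,160+(v+.5)/5-.5) for u,v in [(163,100),(215,230),(38,155)]]
sc=[T(290,374),T(385,408),T(190,410)]
"
```

```text
[[544.90748265 234.94366723 118.        ]]
[[564.8 281.5  60. ]
 [593.6 208.1  60. ]
 [523.3 175.   60. ]
 [493.8 251.   60. ]] [543.88136319 228.87705001  60.        ]
```

move_arm(rows=[{"tx": 0.05,"ty": 1.5,"tz": 0,"rx": 0,"ry": 0,"rz": 0,"grip": 30},{"tx": 0,"ty": 1.5,"tz": 0,"rx": 0,"ry": 0,"rz": 0,"grip": 30},{"tx": 0,"ty": 1.2,"tz": 0,"rx": 0,"ry": 0,"rz": 0,"grip": 30},{"tx": 0,"ty": 0.7,"tz": 0,"rx": 0,"ry": 0,"rz": 0,"grip": 30},{"tx": 0,"ty": 0,"tz": 0,"rx": 0,"ry": 0,"rz": 0,"grip": 30}])

```text
t: 6.42
eef_pos: [544.6, 231.3, 111.4]
tcp_rot: [-1.572, 0.002, -0.091]
ft_force: [-0.8, 0.0, 0.2]
opening: 0.577
```

```bash
python3 -c "
from h import *
to((545,233,107))
for n in('scene',):
    p,d=env.read_camera(n); np.savez(n+'5.npz',p=p,d=d)
    crop(p,165,140,265,220,8,'pics/scene5c.png')"
```

```text
t 6.42 p [544.6 231.3 111.4] rpy [-1.572  0.002 -0.091] j [0.29 0.59 1.76 0.   0.79 0.38] F [-0.8  0.   0.2] op 0.577
shift cm [0.02 0.44 0.17] len 0.47
```

View pics/scene5c.png

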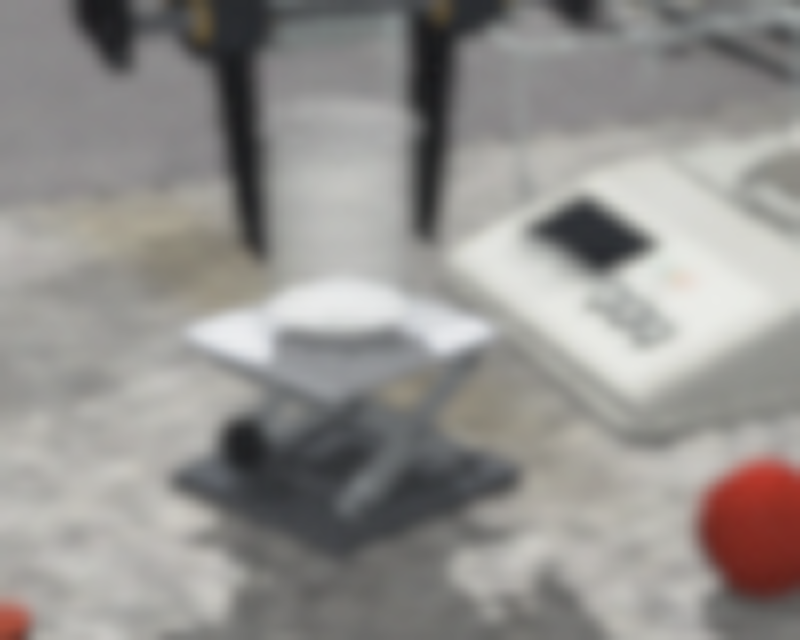

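The base disc is at crop (338,308), about 6 mm above the plate, whose centre is near (342,332). That's centred within about 1–2 mm. Lowering.

move_arm(rows=[{"tx": 0.1,"ty": 0.25,"tz": 0,"rx": 0,"ry": 0,"rz": 0,"grip": 30},{"tx": 0,"ty": 0.2,"tz": 0,"rx": 0,"ry": 0,"rz": 0,"grip": 30},{"tx": 0,"ty": 0,"tz": 0,"rx": 0,"ry": 0,"rz": 0,"grip": 30},{"tx": 0,"ty": 0,"tz": 0,"rx": 0,"ry": 0,"rz": 0,"grip": 30}])

```text
t: 6.8
eef_pos: [546.2, 232.4, 108.5]
tcp_rot: [-1.571, -0.0, -0.09]
ft_force: [0.6, -0.2, -1.0]
opening: 0.584
```

move_arm(rows=[{"tx": 0,"ty": 0.15,"tz": 0,"rx": 0,"ry": 0,"rz": 0,"grip": 30},{"tx": 0,"ty": 0,"tz": 0,"rx": 0,"ry": 0,"rz": 0,"grip": 30}])

```text
t: 6.97
eef_pos: [546.0, 232.5, 106.6]
tcp_rot: [-1.571, -0.0, -0.09]
ft_force: [-0.9, -0.9, -0.7]
opening: 0.577
```

```bash
python3 -c "
from h import *
to((545,233,107))"
```

```text
t 6.97 p [546.  232.5 106.6] rpy [-1.571 -0.    -0.09 ] j [0.29 0.6  1.76 0.   0.78 0.38] F [-0.9 -0.9 -0.7] op 0.577
shift cm [-0.11 -0.04  0.04] len 0.12
```

move_arm(rows=[{"tx": 0,"ty": 0.1,"tz": 0,"rx": 0,"ry": 0,"rz": 0,"grip": 30},{"tx": 0,"ty": 0,"tz": 0,"rx": 0,"ry": 0,"rz": 0,"grip": 30},{"tx": 0,"ty": 0,"tz": 0,"rx": 0,"ry": 0,"rz": 0,"grip": 30}])

```text
t: 7.22
eef_pos: [546.1, 232.5, 106.0]
tcp_rot: [-1.571, -0.001, -0.09]
ft_force: [-1.8, -0.9, 5.0]
opening: 0.577
```

Contact (5 N up). Open slowly.

move_arm(rows=[{"tx": 0,"ty": 0,"tz": 0,"rx": 0,"ry": 0,"rz": 0,"grip": 60},{"tx": 0,"ty": 0,"tz": 0,"rx": 0,"ry": 0,"rz": 0,"grip": 66},{"tx": 0,"ty": 0,"tz": 0,"rx": 0,"ry": 0,"rz": 0,"grip": 80},{"tx": 0,"ty": 0,"tz": 0,"rx": 0,"ry": 0,"rz": 0,"grip": 100},{"tx": 0,"ty": 0,"tz": 0,"rx": 0,"ry": 0,"rz": 0,"grip": 100},{"tx": 0,"ty": -1,"tz": 0,"rx": 0,"ry": 0,"rz": 0,"grip": 100},{"tx": 0,"ty": -2.5,"tz": 0,"rx": 0,"ry": 0,"rz": 0,"grip": 100},{"tx": 0,"ty": -3.5,"tz": 0,"rx": 0,"ry": 0,"rz": 0,"grip": 100},{"tx": 0,"ty": -3.5,"tz": 0,"rx": 0,"ry": 0,"rz": 0,"grip": 100}])

```text
t: 7.97
eef_pos: [545.7, 232.3, 212.0]
tcp_rot: [-1.571, 0.001, -0.09]
ft_force: [0.6, -0.2, 0.2]
opening: 0.997
```

```bash
python3 -c "
from h import *
to((545,233,107))
for n in('scene',):
    p,d=env.read_camera(n); np.savez(n+'6.npz',p=p,d=d)
    crop(p,165,120,265,220,6,'pics/scene6c.png')"
```

```text
t 7.97 p [545.7 232.3 212. ] rpy [-1.571e+00  1.000e-03 -9.000e-02] j [0.29 0.47 1.66 0.   1.01 0.38] F [ 0.6 -0.2  0.2] op 0.997
shift cm [-0.06 10.5   0.07] len 10.51
```

View pics/scene6c.png

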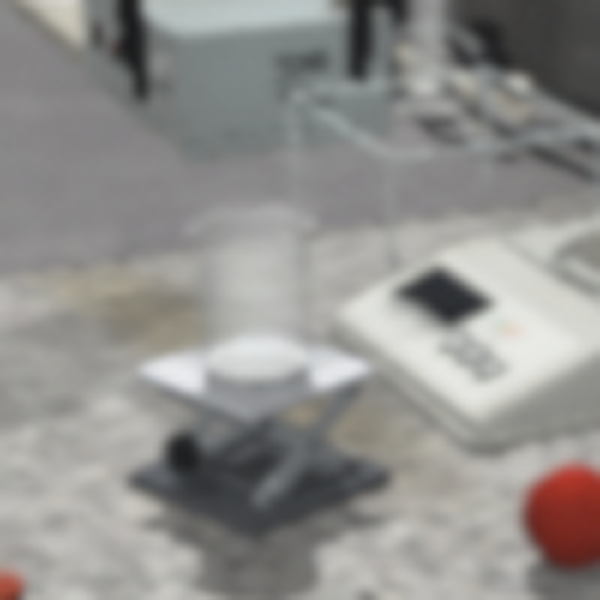

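The beaker stands on the jack alone, base at crop (258,357). Planning the move to above the tube.

```bash
cat >> h.py <<'E'
def plan(pt,Rt,n,grip):
    p,R,_=pose(); w=(R.inv()*Rt).as_rotvec()/n; st=(np.array(pt,float)-p)/n
    import json; rows=[]
    for i in range(n):
        t=np.round(R.inv().apply(np.array(pt)-p)/10/(n-i),2); ww=np.round((R.inv()*Rt).as_rotvec()/(n-i),3)
        rows.append(dict(tx=t[0],ty=t[1],tz=t[2],rx=ww[0],ry=ww[1],rz=ww[2],grip=grip))
        p=p+R.apply(t*10); R=R*Ro.from_rotvec(ww)
    for i in range(0,n,10): print(json.dumps(rows[i:i+10]))
E
python3 -c "
from h import *
plan((567,-217.6,190),Ro.from_euler('xyz',[-np.pi/2,0,-1.62]),14,70)"
```

```text
[{"tx": 0.42, "ty": 0.2, "tz": -3.19, "rx": -0.001, "ry": 0.109, "rz": 0.0, "grip": 70}, {"tx": 0.77, "ty": 0.21, "tz": -3.13, "rx": -0.001, "ry": 0.109, "rz": 0.0, "grip": 70}, {"tx": 1.1, "ty": 0.21, "tz": -3.03, "rx": -0.001, "ry": 0.109, "rz": 0.0, "grip": 70}, {"tx": 1.43, "ty": 0.21, "tz": -2.89, "rx": -0.001, "ry": 0.109, "rz": 0.0, "grip": 70}, {"tx": 1.73, "ty": 0.21, "tz": -2.72, "rx": -0.001, "ry": 0.109, "rz": 0.0, "grip": 70}, {"tx": 2.02, "ty": 0.22, "tz": -2.51, "rx": -0.001, "ry": 0.109, "rz": 0.001, "grip": 70}, {"tx": 2.28, "ty": 0.22, "tz": -2.28, "rx": -0.001, "ry": 0.11, "rz": 0.001, "grip": 70}, {"tx": 2.52, "ty": 0.22, "tz": -2.01, "rx": -0.0, "ry": 0.109, "rz": 0.0, "grip": 70}, {"tx": 2.72, "ty": 0.22, "tz": -1.73, "rx": -0.001, "ry": 0.11, "rz": 0.001, "grip": 70}, {"tx": 2.89, "ty": 0.21, "tz": -1.42, "rx": -0.0, "ry": 0.109, "rz": 0.0, "grip": 70}]
[{"tx": 3.03, "ty": 0.22, "tz": -1.09, "rx": -0.001, "ry": 0.11, "rz": 0.001, "grip": 70}, {"tx": 3.13, "ty": 0.21, "tz": -0.75, "rx": -0.0, "ry": 0.109, "rz": 0.0, "grip": 70}, {"tx": 3.19, "ty": 0.21, "tz": -0.41, "rx": -0.001, "ry": 0.11, "rz": 0.001, "grip": 70}, {"tx": 3.22, "ty": 0.22, "tz": -0.06, "rx": -0.0, "ry": 0.109, "rz": 0.0, "grip": 70}]
```

move_arm(rows=[{"tx": 0.4,"ty": 0.2,"tz": -3.2,"rx": 0,"ry": 0.11,"rz": 0,"grip": 100},{"tx": 0.8,"ty": 0.2,"tz": -3.1,"rx": 0,"ry": 0.11,"rz": 0,"grip": 70},{"tx": 1.1,"ty": 0.2,"tz": -3.0,"rx": 0,"ry": 0.11,"rz": 0,"grip": 70},{"tx": 1.4,"ty": 0.2,"tz": -2.9,"rx": 0,"ry": 0.11,"rz": 0,"grip": 70},{"tx": 1.7,"ty": 0.2,"tz": -2.7,"rx": 0,"ry": 0.11,"rz": 0,"grip": 70},{"tx": 2.0,"ty": 0.2,"tz": -2.5,"rx": 0,"ry": 0.11,"rz": 0,"grip": 70},{"tx": 2.3,"ty": 0.2,"tz": -2.3,"rx": 0,"ry": 0.11,"rz": 0,"grip": 70},{"tx": 2.5,"ty": 0.2,"tz": -2.0,"rx": 0,"ry": 0.11,"rz": 0,"grip": 70},{"tx": 2.7,"ty": 0.2,"tz": -1.7,"rx": 0,"ry": 0.11,"rz": 0,"grip": 70},{"tx": 2.9,"ty": 0.2,"tz": -1.4,"rx": 0,"ry": 0.11,"rz": 0,"grip": 70}])

```text
t: 8.85
eef_pos: [558.0, -89.9, 191.1]
tcp_rot: [-1.57, -0.0, -1.195]
ft_force: [0.2, 0.2, -0.2]
opening: 0.701
```

move_arm(rows=[{"tx": 3.0,"ty": 0.2,"tz": -1.1,"rx": 0,"ry": 0.11,"rz": 0,"grip": 70},{"tx": 3.1,"ty": 0.2,"tz": -0.7,"rx": 0,"ry": 0.11,"rz": 0,"grip": 70},{"tx": 3.2,"ty": 0.2,"tz": -0.4,"rx": 0,"ry": 0.11,"rz": 0,"grip": 70},{"tx": 3.2,"ty": 0.2,"tz": 0,"rx": 0,"ry": 0.1,"rz": 0,"grip": 70},{"tx": 0,"ty": 0,"tz": 0,"rx": 0,"ry": 0,"rz": 0,"grip": 70}])

```text
t: 9.27
eef_pos: [563.5, -221.1, 182.6]
tcp_rot: [-1.57, -0.001, -1.63]
ft_force: [-1.1, 0.3, -0.6]
opening: 0.7
```

```bash
python3 -c "
from h import *
to((567,-217.6,190),(567,-217.6,106))
for n in('top','scene'):
    p,d=env.read_camera(n); np.savez(n+'7.npz',p=p,d=d)
    (crop(p,140,150,240,240,6,'pics/top7c.png') if n=='top' else crop(p,180,130,360,330,4,'pics/scene7c.png'))"
```

```text
t 9.27 p [ 563.5 -221.1  182.6] rpy [-1.57e+00 -1.00e-03 -1.63e+00] j [-0.48  0.52  1.67 -0.    0.96  1.15] F [-1.1  0.3 -0.6] op 0.7
shift cm [-0.37 -0.74  0.33] len 0.89
shift cm [-0.01  8.4  -0.01] len 8.4
```

View pics/scene7c.png

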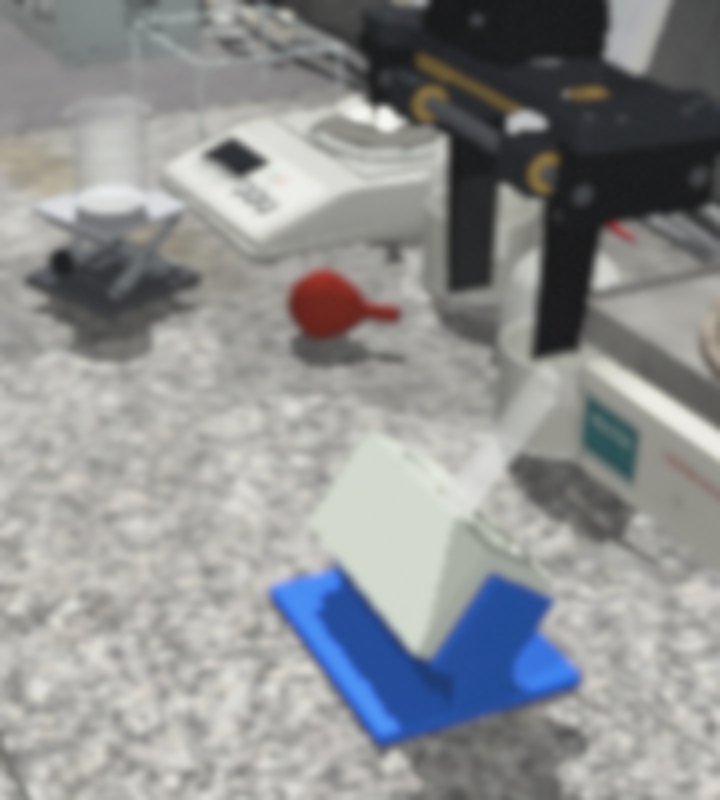

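View pics/top7c.png

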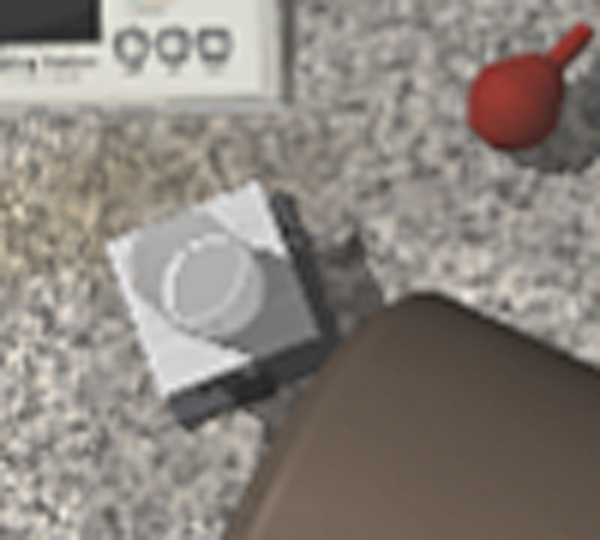

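The top view shows the base disc at crop (212,288) and the plate centre at (213,289), so the beaker is centred. The scene view shows the fingers above the tube's closed end (crop (545,375)). Descending over the tube.

move_arm(rows=[{"tx": -0.37,"ty": 1,"tz": 0.33,"rx": 0,"ry": -0.01,"rz": 0,"grip": 70},{"tx": 0,"ty": 2,"tz": 0,"rx": 0,"ry": 0,"rz": 0,"grip": 70},{"tx": 0,"ty": 2,"tz": 0,"rx": 0,"ry": 0,"rz": 0,"grip": 70},{"tx": 0,"ty": 2,"tz": 0,"rx": 0,"ry": 0,"rz": 0,"grip": 70},{"tx": 0,"ty": 0.6,"tz": 0,"rx": 0,"ry": 0,"rz": 0,"grip": 70},{"tx": 0,"ty": 0,"tz": 0,"rx": 0,"ry": 0,"rz": 0,"grip": 50},{"tx": 0,"ty": 0,"tz": 0,"rx": 0,"ry": 0,"rz": 0,"grip": 40}])

```text
t: 9.95
eef_pos: [567.3, -211.9, 107.0]
tcp_rot: [-1.571, 0.0, -1.608]
ft_force: [0.6, 0.3, 0.1]
opening: 0.611
```

```bash
python3 -c "
from h import *
to((567,-217.6,106))
for n in('top','scene'):
    p,d=env.read_camera(n); np.savez(n+'8.npz',p=p,d=d)
    (crop(p,290,140,390,240,6,'pics/top8c.png') if n=='top' else crop(p,240,190,360,300,6,'pics/scene8c.png'))"
```

```text
t 9.95 p [ 567.3 -211.9  107. ] rpy [-1.571  0.    -1.608] j [-0.47  0.61  1.73  0.    0.8   1.14] F [0.6 0.3 0.1] op 0.611
shift cm [ 0.57  0.1  -0.01] len 0.58
```

View pics/scene8c.png

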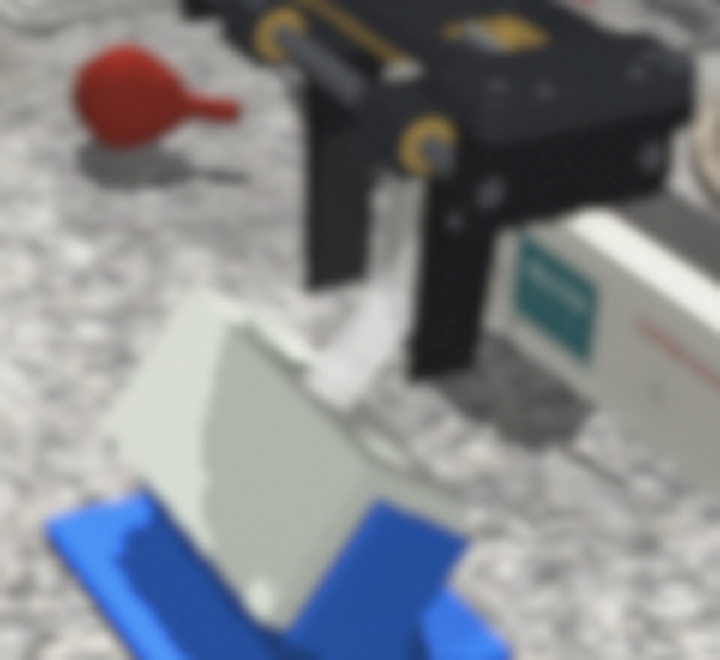

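View pics/top8c.png

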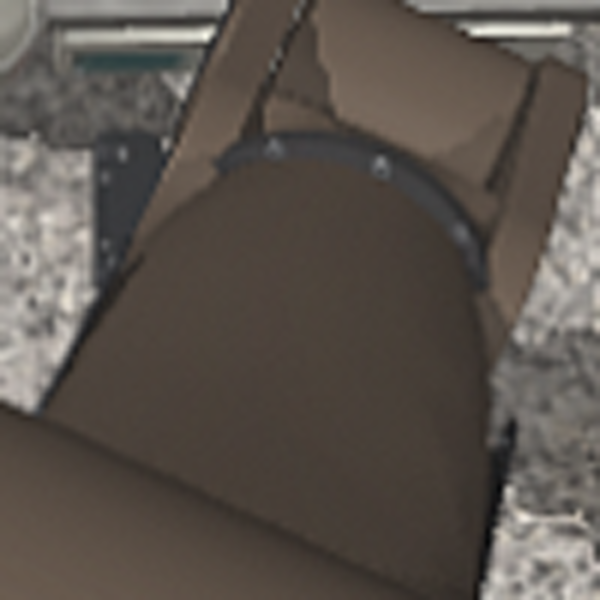

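The tube is between the fingers, about 6 mm off centre. The earlier reading was mid-overshoot. Correcting and settling.

move_arm(rows=[{"tx": 0.3,"ty": 0,"tz": 0,"rx": 0,"ry": 0,"rz": 0,"grip": 40},{"tx": 0.25,"ty": 0,"tz": 0,"rx": 0,"ry": 0,"rz": 0,"grip": 40},{"tx": 0,"ty": 0,"tz": 0,"rx": 0,"ry": 0,"rz": 0,"grip": 40},{"tx": 0,"ty": 0,"tz": 0,"rx": 0,"ry": 0,"rz": 0,"grip": 40},{"tx": 0,"ty": 0,"tz": 0,"rx": 0,"ry": 0,"rz": 0,"grip": 40}])

```text
t: 10.47
eef_pos: [566.6, -218.3, 106.8]
tcp_rot: [-1.571, 0.0, -1.61]
ft_force: [-0.6, -0.4, 0.4]
opening: 0.399
```

```bash
python3 -c "
from h import *
to((567,-217.6,106))
for n in('scene',):
    p,d=env.read_camera(n); np.savez(n+'9.npz',p=p,d=d)
    crop(p,270,190,350,270,7,'pics/scene9c.png')
C=cloud('scene',d); g=C.reshape(-1,3)
k=g[(g[:,0]>545)&(g[:,0]<580)&(abs(g[:,1]+220)<15)&(g[:,2]>82)&(g[:,2]<115)]
print(len(k),k.mean(0))"
```

```text
t 10.47 p [ 566.6 -218.3  106.8] rpy [-1.571  0.    -1.61 ] j [-0.48  0.61  1.73  0.    0.8   1.13] F [-0.6 -0.4  0.4] op 0.399
shift cm [-0.07  0.08  0.03] len 0.11
148 [ 555.87210641 -222.45796094   97.66976262]
```

View pics/scene9c.png

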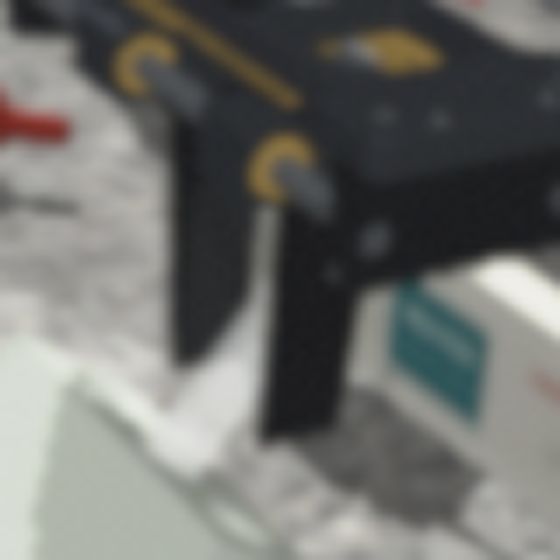

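Tube passes between the fingers (crop (225,390)). Closing with small steps and watching force.

move_arm(rows=[{"tx": 0,"ty": 0,"tz": 0,"rx": 0,"ry": 0,"rz": 0,"grip": 30},{"tx": 0,"ty": 0,"tz": 0,"rx": 0,"ry": 0,"rz": 0,"grip": 25},{"tx": 0,"ty": 0,"tz": 0,"rx": 0,"ry": 0,"rz": 0,"grip": 22},{"tx": 0,"ty": 0,"tz": 0,"rx": 0,"ry": 0,"rz": 0,"grip": 20},{"tx": 0,"ty": 0,"tz": 0,"rx": 0,"ry": 0,"rz": 0,"grip": 18},{"tx": 0,"ty": 0,"tz": 0,"rx": 0,"ry": 0,"rz": 0,"grip": 18}])

```text
t: 11.02
eef_pos: [566.7, -218.1, 106.6]
tcp_rot: [-1.571, 0.0, -1.61]
ft_force: [0.7, 0.4, 0.2]
opening: 0.192
```

move_arm(rows=[{"tx": 0,"ty": 0,"tz": 0,"rx": 0,"ry": 0,"rz": 0,"grip": 5},{"tx": 0,"ty": 0,"tz": 0,"rx": 0,"ry": 0,"rz": 0,"grip": 5},{"tx": 0,"ty": 0,"tz": 0,"rx": 0,"ry": 0,"rz": 0,"grip": 5}])

```text
t: 11.27
eef_pos: [566.7, -218.2, 106.6]
tcp_rot: [-1.571, 0.0, -1.61]
ft_force: [0.1, -0.1, -0.3]
opening: 0.193
```

```bash
python3 -c "
from h import *
to((567,-217.6,106)); print(env.state()['moment'])"
```

```text
t 11.27 p [ 566.7 -218.2  106.6] rpy [-1.571  0.    -1.61 ] j [-0.48  0.61  1.73  0.    0.8   1.13] F [ 0.1 -0.1 -0.3] op 0.193
shift cm [-0.06  0.06  0.03] len 0.09
[ 0.04781578  0.19223591 -0.00216667]
```

move_arm(rows=[{"tx": 0,"ty": -0.41,"tz": 0.29,"rx": 0,"ry": 0,"rz": 0,"grip": 5},{"tx": 0,"ty": -0.82,"tz": 0.57,"rx": 0,"ry": 0,"rz": 0,"grip": 5},{"tx": 0,"ty": 0,"tz": 0,"rx": 0,"ry": 0,"rz": 0,"grip": 5}])

```text
t: 11.52
eef_pos: [576.9, -218.9, 120.7]
tcp_rot: [-1.568, -0.001, -1.61]
ft_force: [-0.7, -0.2, 0.2]
opening: 0.191
```

```bash
python3 -c "
from h import *
to((567,-217.6,106)); print(env.state()['moment'])"
```

```text
t 11.52 p [ 576.9 -218.9  120.7] rpy [-1.568e+00 -1.000e-03 -1.610e+00] j [-0.47  0.61  1.69  0.    0.84  1.14] F [-0.7 -0.2  0.2] op 0.191
shift cm [-0.1   1.47 -1.  ] len 1.78
[-0.01382186  0.17454972  0.03278325]
```

move_arm(rows=[{"tx": 0,"ty": -0.82,"tz": 0.57,"rx": 0,"ry": 0,"rz": 0,"grip": 5},{"tx": 0,"ty": -0.82,"tz": 0.57,"rx": 0,"ry": 0,"rz": 0,"grip": 5},{"tx": 0,"ty": -0.82,"tz": 0.57,"rx": 0,"ry": 0,"rz": 0,"grip": 5},{"tx": 0,"ty": -1.2,"tz": 0.84,"rx": 0,"ry": 0,"rz": 0,"grip": 5},{"tx": 0,"ty": -1.5,"tz": 0.6,"rx": 0,"ry": 0,"rz": 0,"grip": 5},{"tx": 0,"ty": -2.5,"tz": 0,"rx": 0,"ry": 0,"rz": 0,"grip": 5},{"tx": 0,"ty": -3,"tz": 0,"rx": 0,"ry": 0,"rz": 0,"grip": 5},{"tx": 0,"ty": -3,"tz": 0,"rx": 0,"ry": 0,"rz": 0,"grip": 5},{"tx": 0,"ty": -1.5,"tz": 0,"rx": 0,"ry": 0,"rz": 0,"grip": 5},{"tx": 0,"ty": 0,"tz": 0,"rx": 0,"ry": 0,"rz": 0,"grip": 5}])

```text
t: 12.35
eef_pos: [608.0, -220.1, 275.5]
tcp_rot: [-1.564, -0.003, -1.61]
ft_force: [-0.1, -0.5, -0.2]
opening: 0.192
```

```bash
python3 -c "
from h import *
to((567,-217.6,106))
for n in('scene','top'):
    p,d=env.read_camera(n); np.savez(n+'10.npz',p=p,d=d)
    crop(p,200,130,360,290,5,f'pics/{n}10c.png')"
```

```text
t 12.35 p [ 608.  -220.1  275.5] rpy [-1.564 -0.003 -1.61 ] j [-0.45  0.48  1.45  0.    1.2   1.16] F [-0.1 -0.5 -0.2] op 0.192
shift cm [-0.14 16.92 -4.22] len 17.44
```

View pics/scene10c.png

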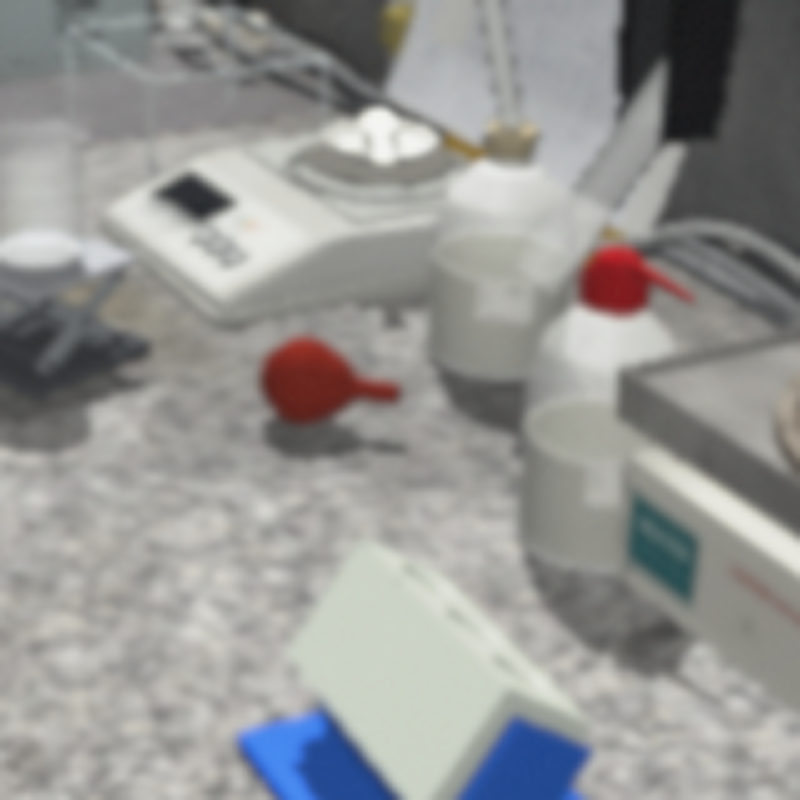

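The tube is out and held, from mouth crop (580,200) to closed end (680,60), and the block's bores are empty. Plan the transfer with the tilt included.

```bash
python3 -c "
from h import *
Rt=Ro.from_euler('xyz',[-np.pi/2,0,-1.28])*Ro.from_rotvec([0.68,0,0])
print(Rt.apply([0,1,0]))
plan((540,230,290),Rt,15,5)"
```

```text
[ 0.60239369  0.18028452 -0.77757272]
[{"tx": -2.98, "ty": -0.13, "tz": -0.56, "rx": 0.045, "ry": -0.021, "rz": 0.008, "grip": 5}, {"tx": -2.99, "ty": -0.13, "tz": -0.49, "rx": 0.045, "ry": -0.021, "rz": 0.007, "grip": 5}, {"tx": -3.0, "ty": -0.13, "tz": -0.43, "rx": 0.045, "ry": -0.021, "rz": 0.008, "grip": 5}, {"tx": -3.01, "ty": -0.12, "tz": -0.36, "rx": 0.045, "ry": -0.021, "rz": 0.007, "grip": 5}, {"tx": -3.02, "ty": -0.11, "tz": -0.29, "rx": 0.045, "ry": -0.021, "rz": 0.008, "grip": 5}, {"tx": -3.02, "ty": -0.1, "tz": -0.22, "rx": 0.045, "ry": -0.021, "rz": 0.008, "grip": 5}, {"tx": -3.03, "ty": -0.08, "tz": -0.15, "rx": 0.045, "ry": -0.021, "rz": 0.007, "grip": 5}, {"tx": -3.03, "ty": -0.07, "tz": -0.09, "rx": 0.045, "ry": -0.021, "rz": 0.008, "grip": 5}, {"tx": -3.03, "ty": -0.05, "tz": -0.02, "rx": 0.045, "ry": -0.021, "rz": 0.007, "grip": 5}, {"tx": -3.03, "ty": -0.03, "tz": 0.05, "rx": 0.045, "ry": -0.021, "rz": 0.008, "grip": 5}]
[{"tx": -3.03, "ty": 0.0, "tz": 0.11, "rx": 0.045, "ry": -0.021, "rz": 0.007, "grip": 5}, {"tx": -3.03, "ty": 0.03, "tz": 0.17, "rx": 0.044, "ry": -0.021, "rz": 0.008, "grip": 5}, {"tx": -3.02, "ty": 0.07, "tz": 0.24, "rx": 0.045, "ry": -0.022, "rz": 0.007, "grip": 5}, {"tx": -3.02, "ty": 0.1, "tz": 0.3, "rx": 0.044, "ry": -0.021, "rz": 0.008, "grip": 5}, {"tx": -3.01, "ty": 0.13, "tz": 0.36, "rx": 0.045, "ry": -0.022, "rz": 0.007, "grip": 5}]
```

move_arm(rows=[{"tx": -1.5,"ty": -0.1,"tz": -0.3,"rx": 0.045,"ry": -0.021,"rz": 0.008,"grip": 5},{"tx": -3,"ty": -0.1,"tz": -0.5,"rx": 0.045,"ry": -0.021,"rz": 0.007,"grip": 5},{"tx": -3,"ty": -0.1,"tz": -0.4,"rx": 0.045,"ry": -0.021,"rz": 0.008,"grip": 5},{"tx": -3,"ty": -0.1,"tz": -0.4,"rx": 0.045,"ry": -0.021,"rz": 0.007,"grip": 5},{"tx": -3,"ty": -0.1,"tz": -0.3,"rx": 0.045,"ry": -0.021,"rz": 0.008,"grip": 5},{"tx": -3,"ty": -0.1,"tz": -0.2,"rx": 0.045,"ry": -0.021,"rz": 0.008,"grip": 5},{"tx": -3,"ty": -0.1,"tz": -0.2,"rx": 0.045,"ry": -0.021,"rz": 0.007,"grip": 5},{"tx": -3,"ty": -0.1,"tz": -0.1,"rx": 0.045,"ry": -0.021,"rz": 0.008,"grip": 5},{"tx": -3,"ty": 0,"tz": 0,"rx": 0.045,"ry": -0.021,"rz": 0.007,"grip": 5},{"tx": -3,"ty": 0,"tz": 0,"rx": 0.045,"ry": -0.021,"rz": 0.008,"grip": 5}])

```text
t: 13.28
eef_pos: [562.9, 64.8, 280.5]
tcp_rot: [-1.116, 0.027, -1.389]
ft_force: [1.3, 0.0, -0.2]
opening: 0.194
```

move_arm(rows=[{"tx": -3,"ty": 0,"tz": 0.1,"rx": 0.045,"ry": -0.021,"rz": 0.007,"grip": 5},{"tx": -3,"ty": 0,"tz": 0.2,"rx": 0.045,"ry": -0.021,"rz": 0.008,"grip": 5},{"tx": -3,"ty": 0,"tz": 0.2,"rx": 0.045,"ry": -0.021,"rz": 0.007,"grip": 5},{"tx": -3,"ty": 0.1,"tz": 0.3,"rx": 0.045,"ry": -0.021,"rz": 0.008,"grip": 5},{"tx": -3,"ty": 0.1,"tz": 0.3,"rx": 0.045,"ry": -0.021,"rz": 0.007,"grip": 5},{"tx": -1.5,"ty": 0,"tz": 0,"rx": 0,"ry": 0,"rz": 0,"grip": 5},{"tx": 0,"ty": 0,"tz": 0,"rx": 0,"ry": 0,"rz": 0,"grip": 5},{"tx": 0,"ty": 0,"tz": 0,"rx": 0,"ry": 0,"rz": 0,"grip": 5},{"tx": 0,"ty": 0,"tz": 0,"rx": 0,"ry": 0,"rz": 0,"grip": 5}])

```text
t: 14.03
eef_pos: [536.2, 225.9, 287.9]
tcp_rot: [-0.891, 0.001, -1.282]
ft_force: [-0.3, 0.1, 0.7]
opening: 0.19
```

```bash
python3 -c "
from h import *
to((540,230,290))
for n in('scene','top'):
    p,d=env.read_camera(n); np.savez(n+'11.npz',p=p,d=d)
    crop(p,*( (150,60,270,220) if n=='scene' else (120,130,270,250)),5,f'pics/{n}11c.png')"
```

```text
t 14.03 p [536.2 225.9 287.9] rpy [-8.910e-01  1.000e-03 -1.282e+00] j [0.28 0.21 2.02 0.02 0.23 1.55] F [-0.3  0.1  0.7] op 0.19
shift cm [-0.29  0.14  0.5 ] len 0.6
```

View pics/scene11c.png

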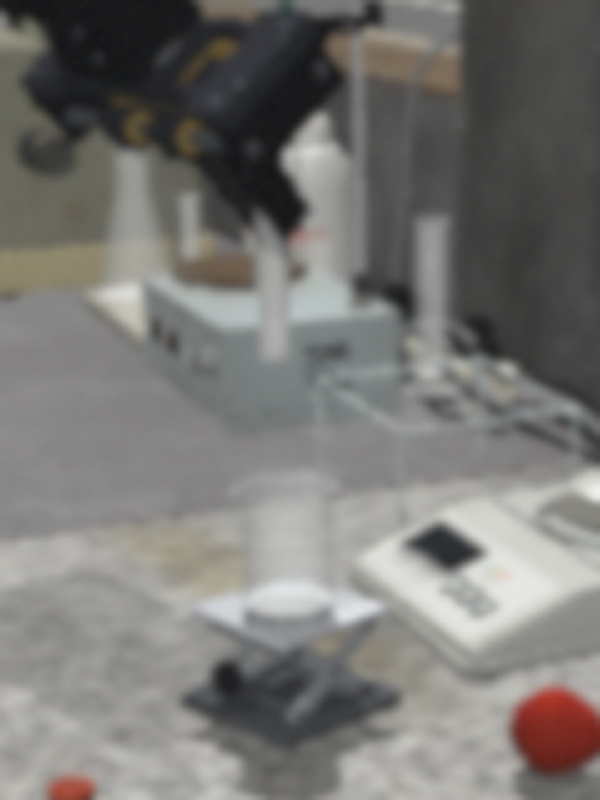

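View pics/top11c.png

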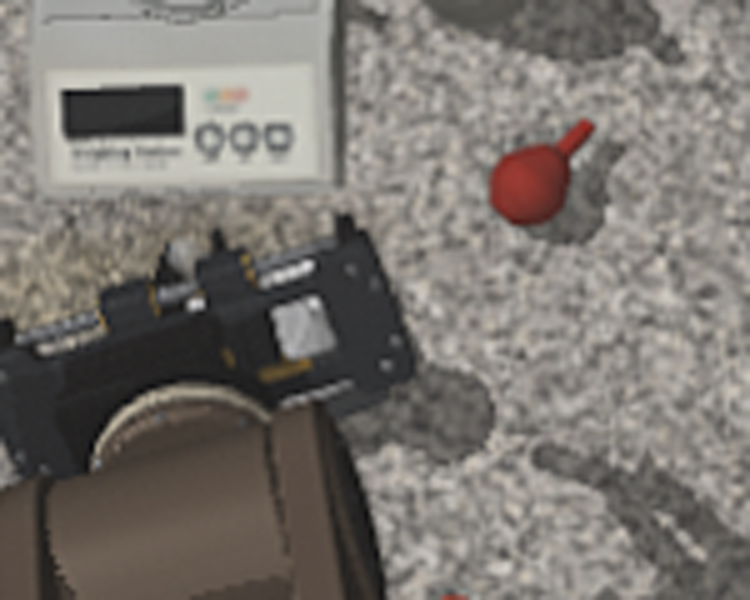

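The tube points roughly down, mouth at scene crop (274,358), over the beaker. Measuring its tilt and mouth position from the depth cloud.

```bash
cat > meas.py <<'E'
from h import *
from scipy.optimize import least_squares
def meas(tag,zlo,zhi,save=None):
    D=np.load(f'scene{tag}.npz')['d']; C=cloud('scene',D)
    p,R,_=pose()
    g=C
    m=(np.hypot(g[...,0]-p[0],g[...,1]-p[1])<35)&(g[...,2]>zlo)&(g[...,2]<zhi)
    vs,us=np.nonzero(m); k=g[m]
    print('n',len(k),'z',k[:,2].min(),k[:,2].max())
    # row edges -> silhouettes
    rows=[(v,us[vs==v].min(),us[vs==v].max(),(vs==v).sum()) for v in np.unique(vs)]
    print(rows)
    # cylinder fit r=9.5, only points; params x,y at z0, slopes
    z0=k[:,2].mean()
    def res(q):
        a=np.array([q[2],q[3],1]);a/=np.linalg.norm(a)
        w=k-[q[0],q[1],z0]; return np.linalg.norm(w-np.outer(w@a,a),axis=1)-9.5
    e=np.array(cal('scene')[2]); c=k.mean(0); dv=(c-e)[:2]; dv/=np.linalg.norm(dv)
    s=least_squares(res,[c[0]+6*dv[0],c[1]+6*dv[1],0,0],loss='soft_l1')
    q=s.x; print('axis at z0',q[:2].round(1),round(z0,1),'slope dx,dy/dz',q[2:].round(3),'mouth at zmin',(q[:2]+q[2:]*(k[:,2].min()-z0)).round(1))
    Rt=R.as_matrix(); print('tool x comp of tilt', np.r_[q[2:],1]@Rt[:,0], 'radial tilt rad', (np.r_[q[2:],1]@np.array([-Rt[1,0],Rt[0,0],0])))
E
python3 -c "
from meas import *
meas(11,195,270)"
```

```text
n 160 z 206.26896772415043 269.92296746801225
[(np.int64(106), np.int64(200), np.int64(200), np.int64(1)), (np.int64(107), np.int64(201), np.int64(208), np.int64(6)), (np.int64(108), np.int64(201), np.int64(207), np.int64(7)), (np.int64(109), np.int64(201), np.int64(207), np.int64(7)), (np.int64(110), np.int64(201), np.int64(207), np.int64(7)), (np.int64(111), np.int64(201), np.int64(207), np.int64(7)), (np.int64(112), np.int64(201), np.int64(207), np.int64(7)), (np.int64(113), np.int64(201), np.int64(207), np.int64(7)), (np.int64(114), np.int64(201), np.int64(207), np.int64(7)), (np.int64(115), np.int64(201), np.int64(207), np.int64(7)), (np.int64(116), np.int64(201), np.int64(207), np.int64(7)), (np.int64(117), np.int64(201), np.int64(207), np.int64(7)), (np.int64(118), np.int64(202), np.int64(207), np.int64(6)), (np.int64(119), np.int64(202), np.int64(207), np.int64(6)), (np.int64(120), np.int64(202), np.int64(207), np.int64(6)), (np.int64(121), np.int64(202), np.int64(207), np.int64(6)), (np.int64(122), np.int64(202), np.int64(207), np.int64(6)), (np.int64(123), np.int64(202), np.int64(207), np.int64(6)), (np.int64(124), np.int64(202), np.int64(207), np.int64(6)), (np.int64(125), np.int64(202), np.int64(207), np.int64(6)), (np.int64(126), np.int64(202), np.int64(207), np.int64(6)), (np.int64(127), np.int64(202), np.int64(207), np.int64(6)), (np.int64(128), np.int64(202), np.int64(207), np.int64(6)), (np.int64(129), np.int64(202), np.int64(207), np.int64(6)), (np.int64(130), np.int64(202), np.int64(208), np.int64(5)), (np.int64(131), np.int64(202), np.int64(207), np.int64(6))]
axis at z0 [540.6 226.9] 239.6 slope dx,dy/dz [-0.026 -0.007] mouth at zmin [541.5 227.1]
tool x comp of tilt -0.0020764560885920265 radial tilt rad -0.027115010085710805
```

```bash
python3 -c "
from h import *
P=proj('scene',[[540.6,227,z] for z in (265,250,235,220,206)]);print(P.round(2))
p=np.load('scene11.npz')['p']
# subpixel edges along rows using column gradient
g=cv2.GaussianBlur(cv2.cvtColor(p,cv2.COLOR_BGR2GRAY).astype(float),(1,5),0)
for r in range(108,132,3): print(r,g[r,196:214].astype(int))
crop(p,190,95,220,140,14,'pics/tz.png')"
```

```text
[[204.11 108.16]
 [204.28 113.9 ]
 [204.44 119.58]
 [204.6  125.21]
 [204.76 130.42]]
108 [ 93  92 103 123 131 126 129 134 131 117  97  95 117 135 147 156 163 164]
111 [102 102 104 111 122 136 149 156 156 149 134 121 126 136 147 159 168 172]
114 [ 93  94  95  98 111 133 151 162 166 163 151 129 110 108 124 149 171 179]
117 [111 112 112 115 125 141 154 163 167 165 158 151 154 163 171 178 182 185]
120 [177 177 177 177 177 172 164 164 168 167 163 166 180 187 188 189 190 190]
123 [183 183 184 184 182 175 167 166 171 170 166 166 174 177 177 176 174 171]
126 [144 145 144 142 142 148 157 166 173 172 165 153 141 135 132 131 131 130]
129 [124 125 125 126 129 137 151 162 168 167 161 148 135 127 121 112 107 106]
```

View pics/tz.png

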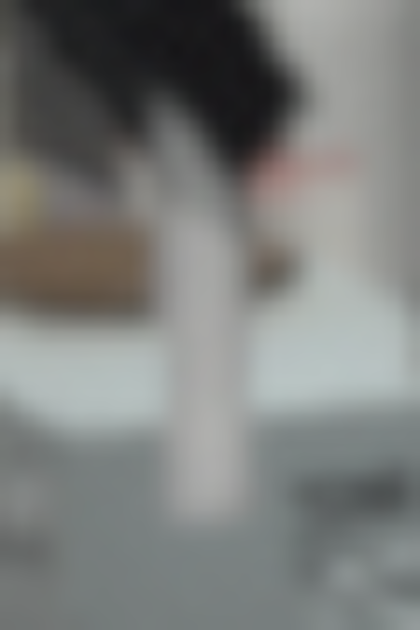

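```bash
python3 -c "
from h import *
from scipy.optimize import least_squares
for n,tag in(('scene',11),('top',7)):
    C=cloud(n,np.load(f'{n}{tag}.npz')['d']); g=C.reshape(-1,3)
    m=(np.hypot(g[:,0]-545,g[:,1]-232)<38)&(g[:,2]>75)&(g[:,2]<140); k=g[m]
    for zr in((75,122),(122,138)):
        q=k[(k[:,2]>zr[0])&(k[:,2]<zr[1])]
        s=least_squares(lambda p:np.hypot(q[:,0]-p[0],q[:,1]-p[1])-p[2],[545,232,26],loss='soft_l1'); print(n,zr,len(q),s.x.round(1))
"
```

```text
scene (75, 122) 329 [545.4 229.4  25.3]
scene (122, 138) 133 [544.9 228.9  25.9]
top (75, 122) 147 [546.  230.3  24.3]
top (122, 138) 95 [545.8 229.7  26. ]
```

```bash
python3 -c "
from h import *
to((540.2,228,288),(540.2,228,248))"
```

```text
t 14.13 p [536.5 225.4 288.2] rpy [-8.900e-01  1.000e-03 -1.283e+00] j [0.28 0.21 2.02 0.02 0.23 1.55] F [ 0.2 -0.5 -0.7] op 0.189
shift cm [-0.15  0.29  0.32] len 0.45
shift cm [ 0.01  3.11 -2.52] len 4.0
```

move_arm(rows=[{"tx": -0.15,"ty": 0.3,"tz": 0.3,"rx": -0.01,"ry": 0,"rz": 0,"grip": 5},{"tx": 0,"ty": 0.5,"tz": -0.4,"rx": 0,"ry": 0,"rz": 0,"grip": 5},{"tx": 0,"ty": 1,"tz": -0.8,"rx": 0,"ry": 0,"rz": 0,"grip": 5},{"tx": 0,"ty": 1,"tz": -0.8,"rx": 0,"ry": 0,"rz": 0,"grip": 5},{"tx": 0,"ty": 0.6,"tz": -0.5,"rx": 0,"ry": 0,"rz": 0,"grip": 5},{"tx": 0,"ty": 0,"tz": 0,"rx": 0,"ry": 0,"rz": 0,"grip": 5},{"tx": 0,"ty": 0,"tz": 0,"rx": 0,"ry": 0,"rz": 0,"grip": 5},{"tx": 0,"ty": 0,"tz": 0,"rx": 0,"ry": 0,"rz": 0,"grip": 5}])

```text
t: 14.8
eef_pos: [539.8, 228.9, 248.7]
tcp_rot: [-0.899, 0.001, -1.282]
ft_force: [0.2, 0.3, -0.5]
opening: 0.192
```

```bash
python3 -c "
from h import *
to((540.2,228,248))
for n in('scene','top'):
    p,d=env.read_camera(n); np.savez(n+'12.npz',p=p,d=d); cv2.imwrite(f'pics/{n}12.png',p)
    crop(p,*( (170,100,250,220) if n=='scene' else (120,130,270,250)),6 if n=='scene' else 4,f'pics/{n}12c.png')
from meas import *
meas(12,155,228)
p=np.load('scene12.npz')['p'];g=cv2.GaussianBlur(cv2.cvtColor(p,cv2.COLOR_BGR2GRAY).astype(float),(1,5),0)
for r in range(118,150,4): print(r,g[r,196:214].astype(int))
print(proj('scene',[[545.1,229.1,z] for z in (228,200,165,131,60)]).round(1))
"
```

```text
t 14.8 p [539.8 228.9 248.7] rpy [-8.990e-01  1.000e-03 -1.282e+00] j [0.29 0.27 2.06 0.01 0.14 1.56] F [ 0.2  0.3 -0.5] op 0.192
shift cm [ 0.1   0.06 -0.04] len 0.12
n 142 z 166.67695775597917 227.08399532411374
[(np.int64(123), np.int64(203), np.int64(208), np.int64(6)), (np.int64(124), np.int64(203), np.int64(208), np.int64(6)), (np.int64(125), np.int64(203), np.int64(208), np.int64(6)), (np.int64(126), np.int64(203), np.int64(208), np.int64(5)), (np.int64(127), np.int64(203), np.int64(208), np.int64(6)), (np.int64(128), np.int64(203), np.int64(208), np.int64(6)), (np.int64(129), np.int64(203), np.int64(208), np.int64(6)), (np.int64(130), np.int64(203), np.int64(208), np.int64(6)), (np.int64(131), np.int64(203), np.int64(208), np.int64(6)), (np.int64(132), np.int64(203), np.int64(208), np.int64(6)), (np.int64(133), np.int64(203), np.int64(208), np.int64(6)), (np.int64(134), np.int64(203), np.int64(208), np.int64(6)), (np.int64(135), np.int64(203), np.int64(208), np.int64(6)), (np.int64(136), np.int64(203), np.int64(208), np.int64(6)), (np.int64(137), np.int64(203), np.int64(208),
[... 662 characters left out ...]

118 [138 137 134 123 100  80  84  93  84  64  46  32  28  36  56  89 127 161]
122 [187 187 188 187 185 178 167 158 161 159 143 117 117 145 169 181 185 184]
126 [145 145 145 143 142 143 147 158 168 172 171 162 149 138 134 132 131 131]
130 [125 125 126 127 127 130 139 154 166 172 171 164 150 134 121 109 102 100]
134 [124 124 124 125 127 130 140 156 168 174 175 167 152 135 122 113 110 116]
138 [122 123 123 124 124 128 138 153 165 172 173 165 150 134 126 125 129 132]
142 [118 119 120 120 121 124 133 149 163 170 171 165 150 133 125 122 128 135]
146 [123 123 122 121 121 124 131 138 145 149 149 145 139 133 132 133 137 141]
[[205.8 121.9]
 [206.1 132.3]
 [206.5 145. ]
 [206.9 157.1]
 [207.6 181.4]]
```

View pics/scene12c.png

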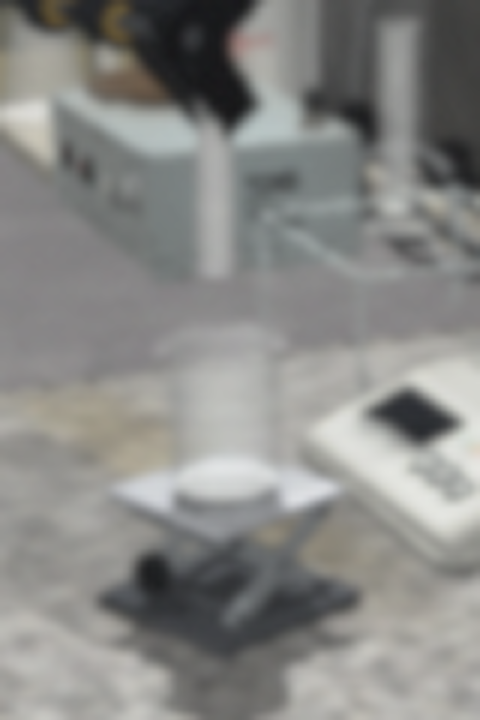

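View pics/scene12.png

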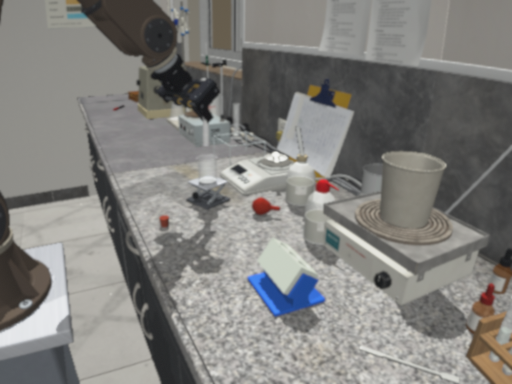

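View pics/top12.png

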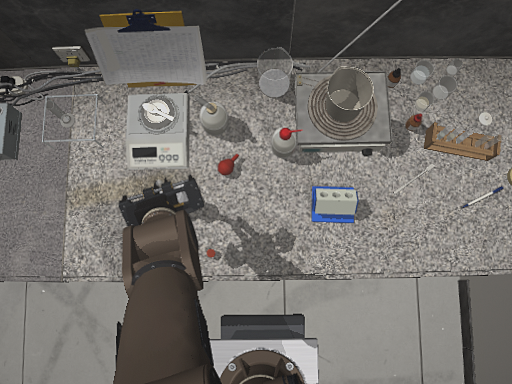

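Tube hangs above the beaker, mouth at (206,145) in the scene view and rim at (207,157), with a clear gap. The tilt estimates scatter by ±1.5°, so I'll average more frames.

```bash
cat > m2.py <<'E'
from h import *
from scipy.optimize import least_squares
def run(N,zlo,zhi):
    to((540.2,228,248))
    ks=[];cs=[];bk=[]
    for i in range(N):
        p,d=env.read_camera('scene'); C=cloud('scene',d); q,R,_=pose()
        m=(np.hypot(C[...,0]-q[0]-4,C[...,1]-q[1])<22)&(C[...,2]>zlo)&(C[...,2]<zhi); ks.append(C[m])
        b=(np.hypot(C[...,0]-545,C[...,1]-230)<38)&(C[...,2]>75)&(C[...,2]<138); bk.append(C[b])
        cs.append(p.astype(float))
    np.savez('last.npz',p=p,d=d)
    k=np.vstack(ks);z0=k[:,2].mean()
    e,v=cal('scene')[2],None
    def res(q):
        a=np.array([q[2],q[3],1]);a/=np.linalg.norm(a); w=k-[q[0],q[1],z0]; return np.linalg.norm(w-np.outer(w@a,a),axis=1)-9.5
    c=k.mean(0);dv=(c-e)[:2];dv/=np.linalg.norm(dv)
    s=least_squares(res,[*(c[:2]+6*dv),0,0],loss='soft_l1').x
    Rm=R.as_matrix(); rad=np.array([-Rm[1,0],Rm[0,0]])
    print('tube',s[:2].round(1),'slope',s[2:].round(4),'radial',round(s[2:]@rad,4),'lateral',round(s[2:]@Rm[:2,0],4),'zmin',[round(x[:,2].min(),1) for x in ks],'mouth',(s[:2]+s[2:]*(167-z0)).round(1))
    b=np.vstack(bk); t=least_squares(lambda p:np.hypot(b[:,0]-p[0],b[:,1]-p[1])-p[2],[545,230,26],loss='soft_l1').x; print('beaker',t.round(1))
    # image centreline: fit template gaussian+linear bg per row
    g=cv2.cvtColor(np.mean(cs,0).astype(np.float32),cv2.COLOR_BGR2GRAY)
    vb,ub=proj('scene',[[*(s[:2]),zhi-5]])[0],proj('scene',[[*(s[:2]),zlo+15]])[0]
    out=[]
    for r in range(int(vb[1])+1,int(ub[1])):
        u=np.arange(199,213);y=g[r,199:213]
        f=lambda q:q[0]+q[1]*(u-205.5)+q[2]*np.exp(-((u-q[3])/3.2)**4)-y
        o=least_squares(f,[130,0,40,205.5]).x
        if abs(o[3]-205.5)<2: out.append((r,o[3],proj('scene',[[s[0],s[1],0]])[0][0]))
    out=np.array(out); print('img centreline slope px/row',np.polyfit(out[:,0],out[:,1],1).round(4), 'vertical would be',(ub[0]-vb[0])/(ub[1]-vb[1]),'n',len(out),'std',np.std(out[:,1]-np.polyval(np.polyfit(out[:,0],out[:,1],1),out[:,0])).round(3))
E
python3 -c "
from m2 import *
run(8,160,228)"
```

```text
t 14.9 p [539.7 229.  249. ] rpy [-8.980e-01  1.000e-03 -1.282e+00] j [0.29 0.27 2.06 0.01 0.14 1.56] F [ 0.5  0.  -0.2] op 0.191
shift cm [ 0.11  0.08 -0.05] len 0.14
tube [543.6 229.8] slope [ 0.0038 -0.0054] radial 0.0021 lateral 0.0062 zmin [np.float64(167.2), np.float64(167.3), np.float64(166.6), np.float64(166.5), np.float64(166.8), np.float64(166.5), np.float64(166.3), np.float64(167.0)] mouth [543.5 230. ]
beaker [545.3 229.3  25.3]
img centreline slope px/row [1.490000e-02 2.034295e+02] vertical would be 0.02932513739197857 n 17 std 0.237
```

move_arm(rows=[{"tx": 0.1,"ty": 0.05,"tz": 0.05,"rx": 0.01,"ry": 0,"rz": 0,"grip": 5},{"tx": 0,"ty": 0,"tz": 0,"rx": 0,"ry": 0,"rz": 0,"grip": 5},{"tx": 0,"ty": 0,"tz": 0,"rx": 0,"ry": 0,"rz": 0,"grip": 5},{"tx": 0,"ty": 0,"tz": 0,"rx": 0,"ry": 0,"rz": 0,"grip": 5},{"tx": 0,"ty": 0,"tz": 0,"rx": 0,"ry": 0,"rz": 0,"grip": 5},{"tx": 0,"ty": 0,"tz": 0,"rx": 0,"ry": 0,"rz": 0,"grip": 5}])

```text
t: 15.8
eef_pos: [540.5, 228.2, 248.2]
tcp_rot: [-0.889, 0.001, -1.282]
ft_force: [-0.6, 0.2, 0.1]
opening: 0.188
```

```bash
python3 -c "
from m2 import *
run(6,160,228)
print(env.state()['qvel'].round(3))"
```

```text
t 15.8 p [540.5 228.2 248.2] rpy [-8.890e-01  1.000e-03 -1.282e+00] j [0.29 0.27 2.07 0.03 0.12 1.54] F [-0.6  0.2  0.1] op 0.188
shift cm [ 0.01 -0.   -0.04] len 0.04
tube [545.  229.3] slope [-0.0177  0.0029] radial -0.0161 lateral -0.0078 zmin [np.float64(166.6), np.float64(166.4), np.float64(166.8), np.float64(166.8), np.float64(166.2), np.float64(167.0)] mouth [545.6 229.2]
beaker [545.3 229.4  25.3]
img centreline slope px/row [2.650000e-02 2.023416e+02] vertical would be 0.028796926761998094 n 16 std 0.14
[-0.001  0.     0.001 -0.    -0.001  0.002]
```

```bash
python3 -c "
from h import *
env.job_done(); to((540.2,228,248))"
```

```text
the job is handed in; nothing more can be done
the job is handed in; nothing more can be done
```

I set the beaker upright on the lab jack and let go. I then drew the test tube out of the block, turned it mouth-down, and was still holding it over the beaker when I handed the job in at about 16 s.

- **Beaker placement:** the top image puts its base within about a pixel (roughly 0.5 mm) of the plate's centre. The two cameras' absolute fits differ by up to 3 mm in y.
- **Tube position:** the mouth is at (545.6, 229.2) and the beaker at (545.3, 229.4). That leaves it about 35 mm above the rim. Nothing is touching, and the force reading is at noise level.
- **Tube tilt:** the two checks disagreed slightly. The image centreline read vertical, while the depth fit read about 0.9° of tilt, which is within its scatter between measurements.
- **Grip:** the opening is steady at about 18 mm on the 19 mm tube, so it is held.
- **Other items:** the last full images show no sign that the stopper, bulb, wash bottle or block moved. I checked these by eye and did not re-measure them.

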